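# Pack up and mount a pinnacle blank between centres

## Robot

A 6-joint arm with a two-finger parallel gripper is mounted at the origin on the work surface. World frame = base frame: x ahead of the robot, y to its left, z up, the work surface at z = 0. Lengths are in m, angles in rad, forces in N, time in s.
With the tool pointing down it reaches from about 0.25 to 0.775 m from the base axis. Payload 4 kg.
Tool frame: the origin (TCP) lies midway between the tips of the shut fingers; the grasp point (between the pads) lies tcp_to_grasp behind it (tcp_to_grasp is the distance from the TCP to the grasp point, in m); z points along the fingers, y is the line along which they close (so a half turn about z gives the same grasp; the last joint's range is limited). The gripper opens to 94 mm and grips with 3 to 60 N. Pads are 16 mm wide; open, the fingers measure 119 mm over their backs; the gripper's body (75 mm by 177 mm) begins 78 mm behind the grasp point.
Start: joints at [1.177, 0.087, 1.371, -0, 1.684, -0.103], TCP at [0.158, 0.527, 0.167] pointing down, gripper open.
Joint ranges: [-3.1, 3.1], [-0.76, 2.03], [0.27, 2.55], [-1.08, 4.22], [0.17, 2.65], [-2.57, 2.57]. Speed limits (rad/s): [2.79, 2.79, 3.14, 3.14, 3.14, 3.14].

## Interface

Orientations are given as a unit quaternion [w, x, y, z].
In Python, from cell import sense, get_image, finish_job, tcp_to_grasp gives the robot as it stands.
- The arm moves only by the tool play_rows, never from a script. Its argument "commands" is text: rows parted by semicolons, each of 7 numbers parted by spaces: the turn, a rotation vector about the world's x, y, z in degrees, then the shift along the world's x, y, z in cm, then the closure, from -1 (fully open) to 1 (shut), so that 0 is half open. A call has 1 to 20 rows; each row is the pose to reach, as a shift and turn from the pose commanded when the call began; what a row does not reach only later rows make up. A row lasts 1/8 s, in which the tool goes at most 62.5 mm and 10.7 degrees, less where a joint would pass 70% of its speed; a pose out of reach is approached as far as the arm can. A call with a gripper value outside its range is refused whole. The fingers move at their own pace and stop on an object; "grip_force" is the grip in N (left out, the last holds). Time passes only in rows, so rows that repeat a pose let the fingers close. It gives the time, the measured TCP pose, the force, the opening and the grip force at its end, in the units of the state.
- sense(): the state, without advancing time (a new reading comes with each control period).
- get_image(name): name is "scene" or "side" or "wrist"; returns a dict with "img" (384x512x3 uint8, red, green, blue), "K" (3x3 intrinsics, pixels), "dist_coeffs" ([k1, k2, p1, p2, k3] as OpenCV has them; the pictures are not rectified), "R" (3x3) and "t" (3): a world point X has camera coordinates R X + t. Camera axes: x right, y down, z forward; pixel columns grow to the right and rows downward; lengths in m; the calibration is good to about 2 mm. A picture is of the moment at which its call begins. There is no depth.
- finish_job(): hands the job in; it is judged then, once.
The state is a dict: "time": time; "joint_positions": joint angles; "joint_vel": joint speeds; "joint_torque": joint torques, N m; "ee_pos": TCP position; "ee_rot": TCP orientation; "contact_force": force on the tool from outside, world axes, zero at the start; "torque": the same for the moment, N m; "opening": finger opening in m; "gripper_force": force on a finger pad.
Only numpy, scipy, OpenCV 4.12 (cv2) and the standard library are available. Lean on these libraries where they do the work, as an engineer would, in place of code of your own. Each camera call takes 0.05 s, during which the arm holds its last target. There are 200 camera calls.

## Task

Set up the indexing fixture for carving the next model pinnacle. Slide the tailstock back, stack on the packing rest just the right combination of steel strips for the blank on the bench to lie on them exactly at centre height, lay the blank on the packing with its end on the head's centre, then slide the tailstock up until the blank is fully home on both centres, still bearing on its packing. Tidy the strips you did not use into the plywood tray and leave the other things on the bench alone.

Things in the scene. Friction and masses are not known exactly. Their poses are not given: they have to be found in the camera images.
- fixture: the indexing fixture, one fixed piece whose place and yaw on the bench vary: grey base plate 120 x 500 mm, 20 mm thick, carrying a green dividing head (144 mm tall), the packing rest and the sliding tailstock. Origin on the bench straight under rest_top; +x away from the robot, +y from tailstock to head, z up. The centre line runs along y, 90 mm above the bench.
- head_tip (a point): the point of the dividing head's fixed dead centre: a 60 degree steel cone on a 16 mm shank, 40 mm long in all from the head's body, pointing along the fixture's -y, on the centre line 75 mm from centre_mid. The head's steel spindle nose (44 mm across) begins 35 mm behind the point.
- tail_tip (a point): the point of the tailstock's dead centre, the same kind of cone, pointing along the fixture's +y at the head centre, on the same centre line
- tail_knob (a point): middle of the black round clamp knob on top of the tailstock: upright cylinder 24 mm across, its top 149 mm and its foot 123 mm above the bench, the tailstock's casting (40 mm across the fixture, 45 mm along it) ending 4 mm below the knob's foot. 62.5 mm behind the tail tip. It does not turn: hold it to slide the tailstock.
- tailstock (a joint): how far the tailstock has been slid towards the head, in m: 0 fully back, 0.105 farthest forward. It moves along the fixture's y against about 4 N of friction and stays where it is left. The tips are 235 mm minus this apart; with a blank fully home on both centres it reads 0.085.
- rest_top (a point): centre of the flat top of the packing rest, a steel riser block bolted to the base plate midway: top face 26 mm wide (fixture x) and 90 mm long (fixture y) between two 4 mm high end stops, 50 mm above the bench, so 40 mm below the centre line. The base plate around it is 20 mm above the bench.
- centre_mid (a point): the point of the centre line straight above rest_top, 75 mm from the head tip: where the middle of a blank lies when it is home. It has the fixture's axes.
- tray_in (a point): centre of the inner floor of the plywood packing tray, fixed to the bench: inside 108 mm (its x) by 118 mm (its y), floor 6 mm above the bench, rim 30 mm above the bench; walls 6 mm. It has the tray's axes.
- blank_24: square limewood blank 24 x 24 x 170 mm, lying on the bench; only one of the three blanks is there in any start. Origin at its middle, own x along its length. In each end is a 14 mm square centre hole 10 mm deep, into which a centre's point goes until it touches the bottom; then the blank's middle is 75 mm from that point.
- blank_32: square limewood blank 32 x 32 x 170 mm, lying on the bench; only one of the three blanks is there in any start. Origin at its middle, own x along its length. In each end is a 14 mm square centre hole 10 mm deep, into which a centre's point goes until it touches the bottom; then the blank's middle is 75 mm from that point.
- blank_40: square limewood blank 40 x 40 x 170 mm, lying on the bench; only one of the three blanks is there in any start. Origin at its middle, own x along its length. In each end is a 14 mm square centre hole 10 mm deep, into which a centre's point goes until it touches the bottom; then the blank's middle is 75 mm from that point.
- strip_6: flat steel packing strip 6 mm thick, 46 mm long (own x), 20 mm wide (own y), origin at its middle; weighs 43 g. Always there.
- strip_8: flat steel packing strip 8 mm thick, 52 mm long (own x), 20 mm wide (own y), origin at its middle; weighs 65 g. It may be absent.
- strip_10: flat steel packing strip 10 mm thick, 58 mm long (own x), 20 mm wide (own y), origin at its middle; weighs 90 g. Always there.
- strip_12: flat steel packing strip 12 mm thick, 64 mm long (own x), 20 mm wide (own y), origin at its middle; weighs 120 g. It may be absent.
- strip_14: flat steel packing strip 14 mm thick, 70 mm long (own x), 20 mm wide (own y), origin at its middle; weighs 153 g. Always there.
- strip_18: flat steel packing strip 18 mm thick, 76 mm long (own x), 20 mm wide (own y), origin at its middle; weighs 213 g. It may be absent.
- pinnacle: white plaster model pinnacle 220 mm tall, 68 mm across at the foot, standing on the bench past the head's end of the fixture; origin under its foot; leave it alone
- glue: white bottle 130 mm tall, 54 mm across, past the tailstock's end of the fixture; origin under its foot; leave it alone
- brush: bench brush lying on the bench to the left; leave it alone
There are look-alikes about, which are no part of the job. What is shaped like the blank_40 but green or red is not meant.

How it is judged:
By the outcome, as a careful person would: the job done as asked, in the order asked, and still so for the second after the job is handed in, with the robot touching nothing.
Of blank_24, blank_32, blank_40 only 1 to 1 are there at a start; the rules pass over those that are not, and their reading is None.
Of strip_8, strip_12, strip_18 only 1 to 3 are there at a start; the rules pass over those that are not, and their reading is None.
At some moment in a run one of blank_24, blank_32, blank_40 may be knocked a few centimetres aside while the robot is not near it.
Once in a run the grip may slacken for a moment while it holds something.
It also fails if it takes over 210 s, if anything falls off the work surface, if the arm or the gripper's body presses on something with over 40 N, if the wrist force passes 120 N, or if a joint passes its speed limit or range.

## Working session

There is one attempt and no reset: what is moved stays moved. The work goes in short steps, Python scripts to look and compute and a tool call to move; the robot and the scene stay as the last step left them, time stands still between calls to the robot, and variables do not carry over. Pictures are saved under pics/ and viewed, at most 14 in all, crops included, and the job is handed in when it is done.

Besides the shell and the picture viewer there is one more tool, called after "Call:" in YAML: its name, and indented under it one key for each argument. play_rows: Moves the arm, as the interface text tells. Its arguments: {"type":"object","properties":{"commands":{"type":"string"},"grip_force":{"type":"number"}},"required":["commands"]}

```bash
mkdir -p pics; ls; cat > h.py <<'E'
import numpy as np, cv2
from cell import sense,get_image,finish_job,tcp_to_grasp
def snap(name,fn,save=True):
    d=get_image(name)
    np.savez('pics/'+fn+'.npz',**{k:np.array(v) for k,v in d.items()})
    cv2.imwrite('pics/'+fn+'.png',np.array(d['img'])[:,:,::-1]); return d
def load(fn): return dict(np.load('pics/'+fn+'.npz'))
def px2w(d,uv,z):
    uv=np.array(uv,float).reshape(-1,1,2)
    n=cv2.undistortPoints(uv,np.array(d['K']),np.array(d['dist_coeffs'])).reshape(-1,2)
    R=np.array(d['R']);t=np.array(d['t']);c=-R.T@t
    r=np.c_[n,np.ones(len(n))]@R
    s=(np.broadcast_to(z,len(n))-c[2])/r[:,2]
    return c+r*s[:,None]
def w2px(d,X):
    R=np.array(d['R']);t=np.array(d['t'])
    return cv2.projectPoints(np.array(X,float).reshape(-1,1,3),cv2.Rodrigues(R)[0],t,np.array(d['K']),np.array(d['dist_coeffs']))[0].reshape(-1,2)
def big(fn,out,x0=0,y0=0,x1=512,y1=384):
    im=cv2.imread('pics/'+fn+'.png')[y0:y1,x0:x1]
    s=min(800/im.shape[1],600/im.shape[0])
    im=cv2.resize(im,None,fx=s,fy=s,interpolation=cv2.INTER_CUBIC)
    # ticks
    for u in range((x0//20+1)*20,x1,20):
        cv2.putText(im,str(u),(int((u-x0)*s),8),0,.3,(0,0,255),1); cv2.line(im,(int((u-x0)*s),10),(int((u-x0)*s),14),(0,0,255),1)
    for v in range((y0//20+1)*20,y1,20):
        cv2.putText(im,str(v),(0,int((v-y0)*s)),0,.3,(0,0,255),1); cv2.line(im,(20,int((v-y0)*s)),(25,int((v-y0)*s)),(0,0,255),1)
    cv2.imwrite('pics/'+out+'.png',im)
E
python3 - <<'E'
from h import *
print(tcp_to_grasp,sense())
for n in ('scene','side','wrist'):
    d=snap(n,n+'0'); c=-np.array(d['R']).T@d['t']; print(n,c,np.array(d['R'])[2]); big(n+'0',n+'0b')
E
```

```text
pics
0.0188 {'time': 0.0, 'joint_positions': array([ 1.17687939e+00,  8.79456714e-02,  1.37223582e+00, -3.56547512e-06,
        1.68359245e+00, -1.03105485e-01]), 'joint_vel': array([-0.00150233, -0.00064028, -0.00011253,  0.00048441,  0.00138844,
       -0.00072792]), 'joint_torque': array([-6.77560638e-04, -3.40187144e+01, -3.02426291e+01,  7.17709330e-02,
        3.31425795e-02, -1.76449607e-04]), 'ee_pos': array([0.15746756, 0.52632052, 0.16531872]), 'ee_rot': array([-2.66538840e-04,  1.44893995e-01,  9.89446583e-01, -1.05757466e-03]), 'contact_force': array([-0.42234645,  0.77067491, -0.47277346]), 'torque': array([-0.0043049 ,  0.02794549, -0.03874516]), 'gripper_force': 0.0, 'opening': 0.09391715735819443}
scene [1.63165092 0.32999648 1.21555883] [-0.68863164 -0.19809661 -0.6975272 ]
side [0.46298131 0.81753274 0.93731703] [ 0.05132005 -0.70199851 -0.71032692]
wrist [0.08182301 0.55029118 0.3843219 ] [ 0.261818  -0.079555  -0.9618328]
```

View pics/scene0b.png

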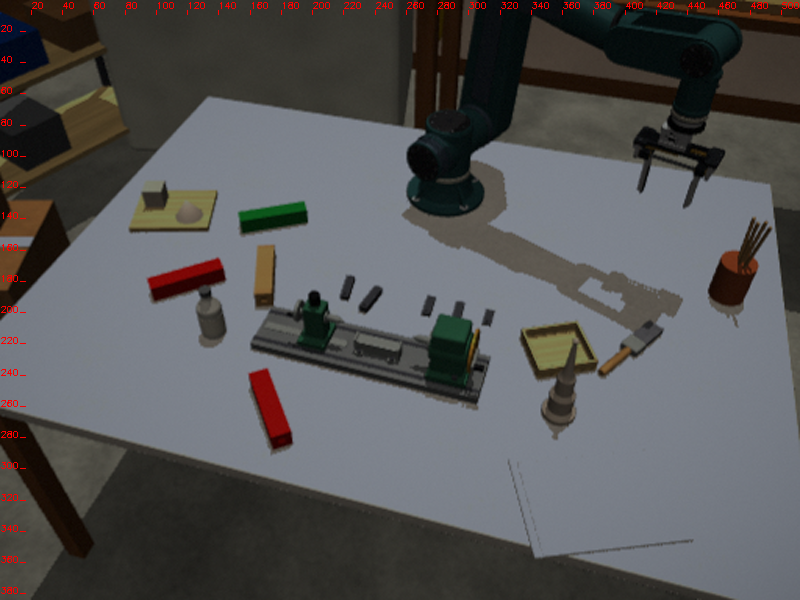

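View pics/side0b.png

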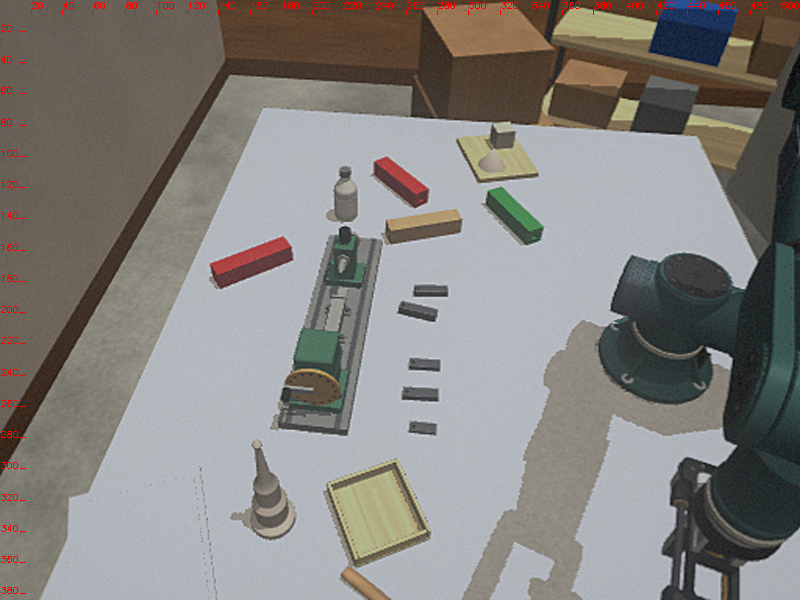

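The side view shows five dark strips in a column (full-image px ≈ (276,186), (267,199), (271,233), (269,252), (271,274)). The limewood blank is at (271,143), with the fixture to its left and the tray at (242,328).

```bash
python3 - <<'E'
from h import *
d=load('side0'); s=1.5625
np.set_printoptions(precision=4,suppress=True)
print('strips',px2w(d,np.array([(431,291),(418,311),(424,364),(420,394),(423,428)])/s,.01))
print('blank',px2w(d,np.array([(424,223)])/s,.03))
print('base',px2w(d,np.array([(347,433),(280,428),(381,240),(330,236)])/s,.02))
print('tray rim',px2w(d,np.array([(328,489),(397,460),(430,534),(354,564)])/s,.03))
print('knob top', px2w(d,np.array([(345,230)])/s,.149))
w=load('wrist0'); R=w['R'];c=-R.T@w['t'];e=sense()
print(c-e['ee_pos'],R)
big('side0','s0c',230,120,300,170)
big('side0','s0d',240,175,300,285)
E
```

```text
strips [[ 0.4297 -0.1252  0.01  ]
 [ 0.4536 -0.0651  0.01  ]
 [ 0.4353  0.0694  0.01  ]
 [ 0.4392  0.1385  0.01  ]
 [ 0.4305  0.2088  0.01  ]]
blank [[ 0.4547 -0.323   0.03  ]]
base [[ 0.5572  0.2386  0.02  ]
 [ 0.6703  0.2408  0.02  ]
 [ 0.5472 -0.264   0.02  ]
 [ 0.6619 -0.2645  0.02  ]]
tray rim [[0.5721 0.3475 0.03  ]
 [0.4699 0.2863 0.03  ]
 [0.4124 0.403  0.03  ]
 [0.518  0.4577 0.03  ]]
knob top [[ 0.6078 -0.1337  0.149 ]]
[-0.0757  0.0238  0.2187] [[ 0.2862  0.9582 -0.0013]
 [ 0.9217 -0.2749  0.2736]
 [ 0.2618 -0.0796 -0.9618]]
```

View pics/wrist0b.png

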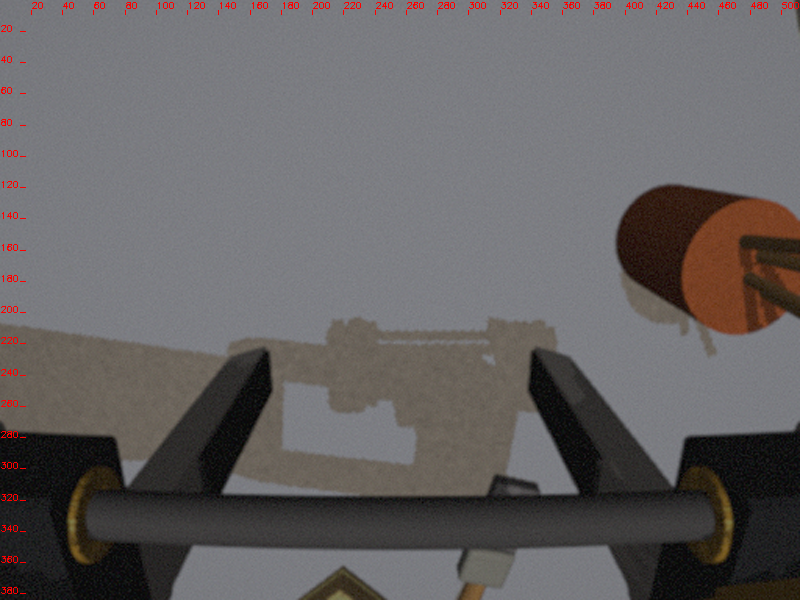

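Call:
play_rows:
  commands: "0 0 0 3 -4 8 -1;0 0 5 8 -10 15 -1;0 0 10 12 -16 18 -1;0 0 16 16 -22 18 -1;0 0 16 20 -28 18 -1;0 0 16 24 -34 18 -1;0 0 16 28 -40 18 -1;0 0 16 32 -45 18 -1;0 0 16 35 -49 18 -1;0 0 16 38 -53 18 -1;0 0 16 39 -54 18 -1;0 0 16 39 -54 18 -1;0 0 16 39 -54 18 -1;0 0 16 39 -54 18 -1"

```text
time: 1.9
ee_pos: [0.5474, -0.0127, 0.3463]
ee_rot: [-0.0, 0.006, 1.0, 0.0]
contact_force: [-0.1, 0.1, -0.2]
opening: 0.094
gripper_force: 0.0
```

```bash
python3 - <<'E'
from h import *
print(sense()['ee_pos'],sense()['ee_rot']); d=snap('wrist','w1'); big('w1','w1b'); print(np.array(d['K']),d['dist_coeffs'])
E
```

```text
[ 0.54738792 -0.01268715  0.3462944 ] [-4.11856604e-04  5.68510522e-03  9.99983708e-01  3.06813518e-04]
[[343.31793954   0.         255.66722909]
 [  0.         343.31793954 188.57075967]
 [  0.           0.           1.        ]] [-0.10452297  0.          0.          0.          0.        ]
```

View pics/w1b.png

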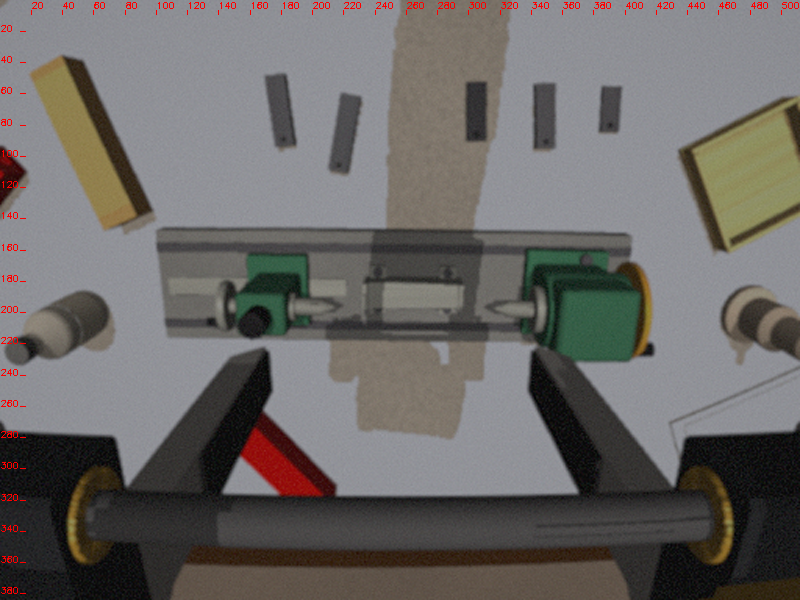

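```bash
python3 - <<'E'
from h import *
big('w1','a',100,145,420,235); big('w1','b',0,30,110,150); big('w1','c',160,40,410,120)
a=cv2.imread('pics/a.png');b=cv2.imread('pics/b.png');c=cv2.imread('pics/c.png')
print(a.shape,b.shape,c.shape)
b=cv2.resize(b,(330,360)); c=cv2.resize(c,(470,150))
o=np.zeros((600,800,3),np.uint8); o[:a.shape[0]]=a; o[230:590,:330]=b; o[230:380,330:]=c
cv2.imwrite('pics/w1z.png',o)
E
```

```text
(225, 800, 3) (600, 550, 3) (256, 800, 3)
```

View pics/w1z.png

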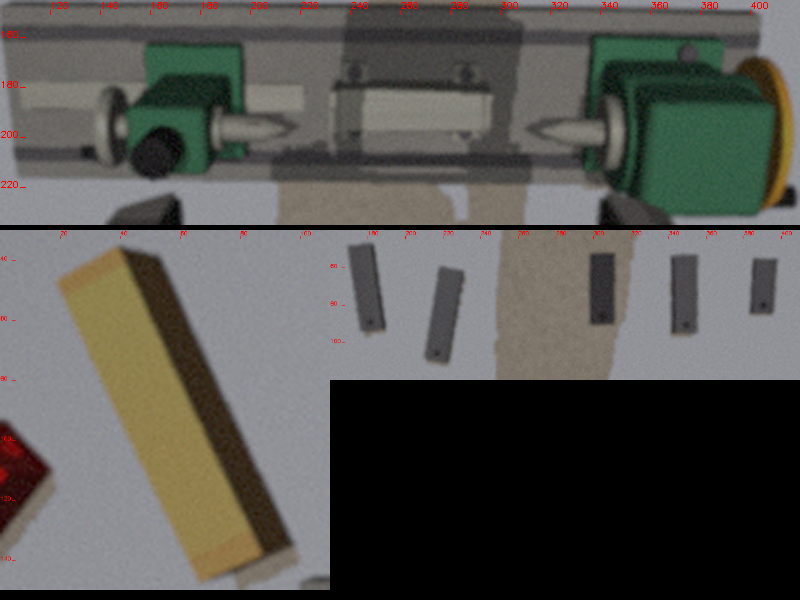

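```bash
python3 - <<'E'
from h import *
np.set_printoptions(precision=4,suppress=True)
d=load('w1')
S=[[(349,246),(372,243),(385,330),(362,334)],[(440,267),(464,272),(449,363),(426,359)],[(590,254),(615,254),(615,323),(590,323)],[(671,256),(697,255),(697,333),(671,334)],[(753,259),(777,259),(774,314),(751,313)]]
for s in S:
    s=np.array(s,float); p=np.c_[160+(s[:,0]-330)/1.88,40+(s[:,1]-230)/1.88]
    X=px2w(d,p,.01)[:,:2]; a=((X[3]+X[2])-(X[0]+X[1]))/2
    print('strip',X.mean(0),np.linalg.norm(a),np.linalg.norm(X[1]-X[0]),np.degrees(np.arctan2(a[1],a[0])))
for h in (.024,.032,.04):
    X=px2w(d,[(19.3,48.3),(40,36),(87.3,137.7),(66.7,147.3)],h)[:,:2]; a=((X[3]+X[2])-(X[0]+X[1]))/2
    print('blank',h,X.mean(0),np.linalg.norm(a),np.linalg.norm(X[1]-X[0]),np.linalg.norm(X[3]-X[2]),np.degrees(np.arctan2(a[1],a[0])))
T=px2w(d,[(218.4,195.8),(310.8,196.2)],.09); print('tips',T)
v=T[1]-T[0]; print('gap',np.linalg.norm(v),'yaw',np.degrees(-np.arctan2(v[0],v[1])), 'mid',T[1]-.075*v/np.linalg.norm(v))
print('knob',px2w(d,[(161.2,208.2)],.149),'rest',px2w(d,[(270,189.4)],.05))
E
```

```text
strip [ 0.4347 -0.1286] 0.07106563654496624 0.019237305857900792 5.686134129664776
strip [ 0.458  -0.0648] 0.07553812883366995 0.020081019990765864 -11.039531143458785
strip [0.4374 0.0663] 0.05542690849597672 0.020549214109085973 1.005175071103019
strip [0.4421 0.1348] 0.06327547044003626 0.021743419089619524 2.4588750100758854
strip [0.4342 0.2026] 0.04447266127680003 0.02068354438212947 0.9632164779926351
blank 0.024 [ 0.4604 -0.3331] 0.17230265229851463 0.04148851059801289 0.040638626567260444 20.826896930646722
blank 0.032 [ 0.4605 -0.3284] 0.16975585176973787 0.04087527012075013 0.04003794820131773 20.826896930646722
blank 0.04 [ 0.4606 -0.3236] 0.1672090512409612 0.040262029643487345 0.03943726983537498 20.826896930646736
tips [[ 0.6136 -0.0663  0.09  ]
 [ 0.6157  0.0678  0.09  ]]
gap 0.1340895595221266 yaw -0.9095847887962817 mid [ 0.6145 -0.0072  0.09  ]
knob [[ 0.6116 -0.1343  0.149 ]] rest [[0.6163 0.0101 0.05  ]]
```

The wrist view shows that the blank's measured width (about 40 mm) makes it blank_40. The strips, left to right, are 14, 18, 10, 12 and 6, so the packing is 14 + 6 = 20 mm. I'll check the fixture pose with a model overlay.

```bash
cat > ov.py <<'E'
from h import *
def fx(x,y,yaw):
    c,s=np.cos(yaw),np.sin(yaw)
    return lambda P: np.array([[x+c*p[0]-s*p[1],y+s*p[0]+c*p[1],p[2]] for p in P])
def overlay(fn,out,pose,q,box,blank=None):
    d=load(fn); x0,y0,x1,y1=box; s=min(800/(x1-x0),600/(y1-y0))
    im=cv2.resize(np.ascontiguousarray(d['img'][y0:y1,x0:x1,::-1]),None,fx=s,fy=s,interpolation=cv2.INTER_CUBIC)
    im=np.clip(im.astype(float)*1.3,0,255).astype(np.uint8)
    F=fx(*pose)
    def dr(P,col,closed=True):
        p=((w2px(d,F(P))-[x0,y0]+.5)*s).astype(int); cv2.polylines(im,[p],closed,col,1)
    dr([(-.013,-.045,.05),(.013,-.045,.05),(.013,.045,.05),(-.013,.045,.05)],(0,255,255))
    t=np.linspace(0,6.28,25)
    kn=-.2225+q
    for z,c in((.149,(0,0,255)),(.123,(255,0,255))): dr([(.012*np.cos(a),kn+.012*np.sin(a),z) for a in t],c)
    for y,sg in((.075,1),(-.16+q,-1)):
        h=.008/np.tan(np.pi/6)
        dr([(-.008,y+sg*h,.09),(0,y,.09),(.008,y+sg*h,.09),(.008,y+sg*.035,.09),(-.008,y+sg*.035,.09)],(0,255,0))
    dr([(-.06,-.25,.02),(.06,-.25,.02),(.06,.25,.02),(-.06,.25,.02)],(255,255,0))
    if blank: dr(blank,(255,128,0))
    cv2.imwrite('pics/'+out+'.png',im)
E
python3 - <<'E'
from ov import *
p=(.614,-.004,np.radians(-1)); q=.1
overlay('w1','o1',p,q,(95,140,415,240)); overlay('side0','o2',p,q,(165,140,265,290))
a=cv2.imread('pics/o1.png');b=cv2.imread('pics/o2.png');print(a.shape,b.shape)
b=cv2.resize(cv2.rotate(b,cv2.ROTATE_90_COUNTERCLOCKWISE),(500,333))
o=np.zeros((600,800,3),np.uint8);o[:250]=a;o[255:588,:500]=b;cv2.imwrite('pics/o.png',o)
E
```

```text
(250, 800, 3) (600, 400, 3)
```

View pics/o.png

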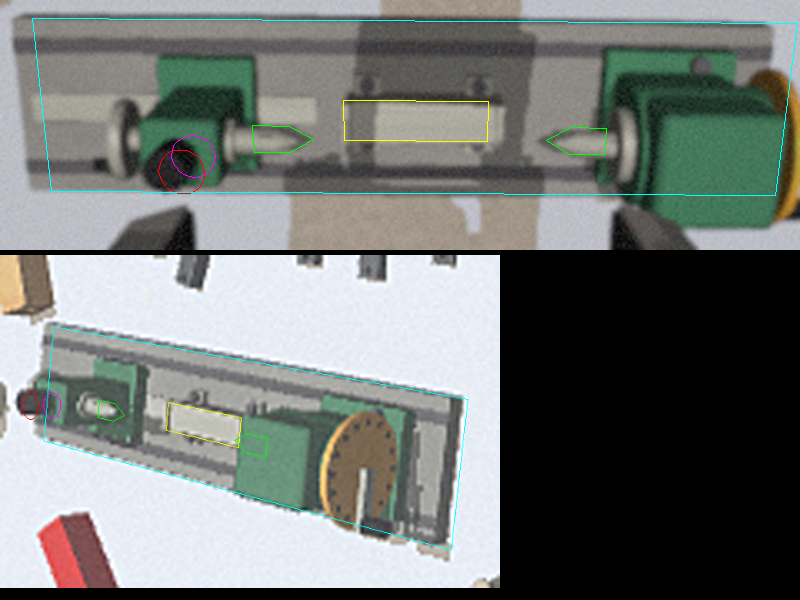

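Call:
play_rows:
  commands: "0 0 0 2 -5 -5 -1;0 0 0 4 -9 -9 -0.3;0 0 0 6.5 -12.1 -13 0;0 0 0 6.5 -12.1 -16 0;0 0 0 6.5 -12.1 -18 0;0 0 0 6.5 -12.1 -20 0;0 0 0 6.5 -12.1 -22 0;0 0 0 6.5 -12.1 -22 0;0 0 0 6.5 -12.1 -22 0.3;0 0 0 6.5 -12.1 -22 1;0 0 0 6.5 -12.1 -22 1;0 0 0 6.5 -12.1 -22 1;0 0 0 6.5 -12.1 -22 1"
  grip_force: 25

```text
time: 3.58
ee_pos: [0.6127, -0.1342, 0.1266]
ee_rot: [0.0, 0.006, 1.0, 0.0]
contact_force: [-0.1, -0.6, -0.3]
opening: 0.0013
gripper_force: 0.0
```

```bash
python3 - <<'E'
from h import *
snap('wrist','w2');snap('side','s2');snap('scene','c2')
big('w2','a');big('s2','b',160,100,320,260); big('c2','c',150,150,320,270)
a=cv2.resize(cv2.imread('pics/a.png'),(400,300));b=cv2.resize(cv2.imread('pics/b.png'),(400,400));c=cv2.resize(cv2.imread('pics/c.png'),(400,282))
o=np.zeros((600,800,3),np.uint8);o[:300,:400]=a;o[:400,400:]=b;o[310:592,:400]=c;cv2.imwrite('pics/o2.png',o)
E
```

```text
(no output)
```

View pics/o2.png

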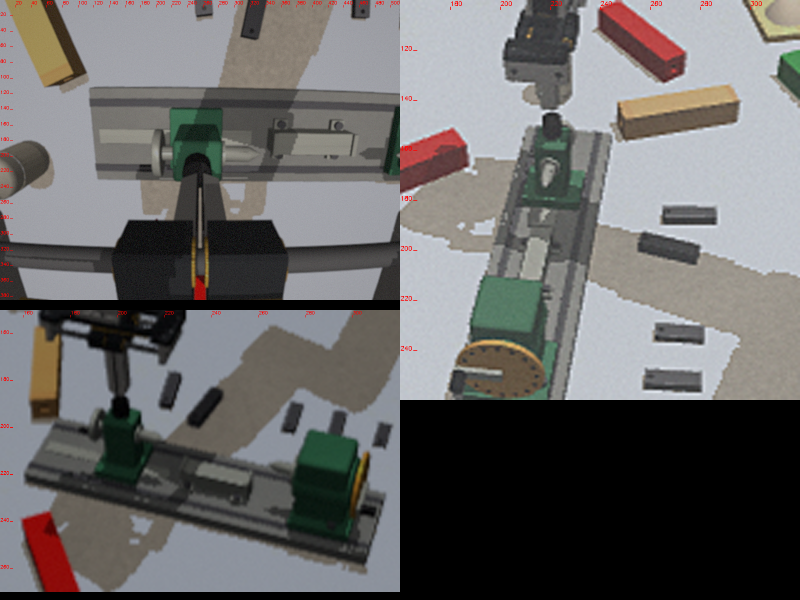

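```bash
python3 - <<'E'
from ov import *
for n in('w2','s2','c2'): print(n,w2px(load(n),[[.6127,-.1342,.1266],[.6127,-.1342,.149],[.59,-.1342,.149]]))
p=(.614,-.005,np.radians(-1)); q=.094
ims=[]
for n,b in(('w2',(220,140,300,260)),('s2',(190,100,250,190)),('c2',(180,150,260,270))):
    d=load(n); t=sense()['ee_pos']; u=w2px(d,[t])[0]
    overlay(n,'t',p,q,b); im=cv2.imread('pics/t.png'); s=min(800/(b[2]-b[0]),600/(b[3]-b[1]))
    cv2.drawMarker(im,tuple(((u-b[:2]+.5)*s).astype(int)),(255,255,255),0,20,2)
    ims.append(cv2.resize(im,(265,int(265*im.shape[0]/im.shape[1]))))
o=np.zeros((600,800,3),np.uint8)
for i,m in enumerate(ims): o[:m.shape[0],i*267:i*267+265]=m
cv2.imwrite('pics/o3.png',o[:400])
E
```

```text
w2 [[254.44413376 212.4500283 ]
 [254.3442227  224.87057722]
 [253.87647444 189.35311647]]
s2 [[219.38751728 152.62525613]
 [219.21233067 146.96686041]
 [226.62851036 147.52226265]]
c2 [[201.59704002 193.31675349]
 [201.09272924 188.29781779]
 [203.577904   183.59980132]]
```

View pics/o3.png

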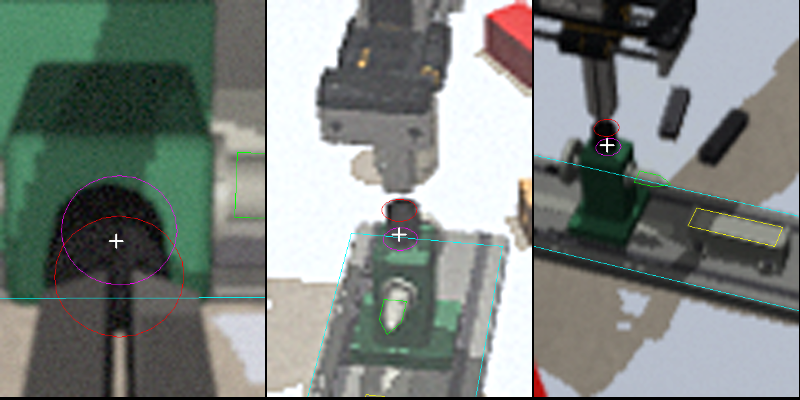

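Call:
play_rows:
  commands: "0 0 0 0 0 1 0;0 0 0 0 0 1 -0.1;0 0 0 0 0 1 -0.1;0 0 0 0 0 0 -0.1;0 0 0 0 0 -1 -0.1;0 0 0 0 0 -2 -0.1;0 0 0 0 0 -2.5 -0.1;0 0 0 0 0 -3 -0.1;0 0 0 0 0 -3 -0.1"

```text
time: 4.85
ee_pos: [0.6125, -0.134, 0.0961]
ee_rot: [-0.0, 0.006, 1.0, 0.0]
contact_force: [-0.3, -0.1, 0.4]
opening: 0.0518
gripper_force: 0.0
```

Call:
play_rows:
  commands: "0 0 0 0 0 0 0.3;0 0 0 0 0 0 0.6;0 0 0 0 0 0 1;0 0 0 0 0 0 1;0 0 0 0 0 0 1;0 0 0 0 0 0 1"
  grip_force: 25

```text
time: 5.6
ee_pos: [0.613, -0.1349, 0.0969]
ee_rot: [0.0, 0.006, 1.0, -0.001]
contact_force: [-0.7, -4.5, 1.0]
opening: 0.023
gripper_force: 25.0
```

```bash
python3 - <<'E'
from ov import *
p=(.614,-.005,np.radians(-1)); q=.094
ims=[]
for n,c,b in(('w3','wrist',(200,120,320,280)),('s3','side',(190,100,250,180)),('c3','scene',(180,150,260,257))):
    snap(c,n); d=load(n); t=sense()['ee_pos']; u=w2px(d,[t])[0]
    overlay(n,'t',p,q,b); im=cv2.imread('pics/t.png'); s=min(800/(b[2]-b[0]),600/(b[3]-b[1]))
    cv2.drawMarker(im,tuple(((u-b[:2]+.5)*s).astype(int)),(255,255,255),0,20,2)
    ims.append(cv2.resize(im,(265,int(265*im.shape[0]/im.shape[1]))))
o=np.zeros((600,800,3),np.uint8)
for i,m in enumerate(ims): o[:m.shape[0],i*267:i*267+265]=m
cv2.imwrite('pics/o4.png',o[:400]); print(sense()['opening'],sense()['gripper_force'])
E
```

```text
0.023274999075832383 25.000247061252594
```

View pics/o4.png

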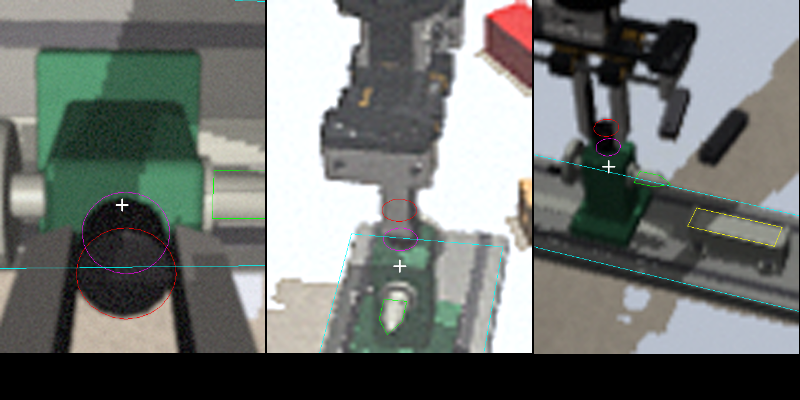

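Call:
play_rows:
  commands: "0 0 0 0 -0.7 0 1;0 0 0 0 -1.5 0 1;0 0 0 0 -2.3 0 1;0 0 0 -0.1 -3.1 0 1;0 0 0 -0.1 -3.9 0 1;0 0 0 -0.1 -4.7 0 1;0 0 0 -0.1 -5.5 0 1;0 0 0 -0.1 -6.3 0 1;0 0 0 -0.1 -7.1 0 1;0 0 0 -0.1 -7.9 0 1;0 0 0 -0.1 -8.6 0 1;0 0 0 -0.1 -8.6 0 1;0 0 0 -0.1 -8.6 0 1"

```text
time: 7.38
ee_pos: [0.6109, -0.222, 0.0964]
ee_rot: [-0.001, 0.006, 1.0, -0.001]
contact_force: [-1.8, -0.6, 4.4]
opening: 0.0235
gripper_force: 25.0
```

Call:
play_rows:
  commands: "0 0 0 0 0 0 0.2;0 0 0 0 0 0 0;0 0 0 0 0 0.5 0;0 0 0 0 0 4 0;0 0 0 -3 1 9 0;0 0 3 -8 4 9 0;0 0 6.4 -13 7 8 0;0 0 6.4 -17.6 9.3 5 0;0 0 6.4 -17.6 9.3 0 0;0 0 6.4 -17.6 9.3 0 0;0 0 6.4 -17.6 9.3 0 0"

```text
time: 8.75
ee_pos: [0.4371, -0.1277, 0.0984]
ee_rot: [0.001, -0.05, 0.999, -0.001]
contact_force: [0.7, -0.3, 1.3]
opening: 0.0473
gripper_force: 0.0
```

```bash
python3 - <<'E'
from h import *
snap('wrist','w4');snap('side','s4'); big('w4','a');big('s4','b',160,100,320,260)
a=cv2.resize(cv2.imread('pics/a.png'),(500,375));b=cv2.resize(cv2.imread('pics/b.png'),(300,300))
o=np.zeros((380,800,3),np.uint8);o[:375,:500]=a;o[:300,500:]=b;cv2.imwrite('pics/o5.png',o); print(sense()['ee_pos'])
E
```

```text
[ 0.43793865 -0.1281227   0.09918839]
```

View pics/o5.png

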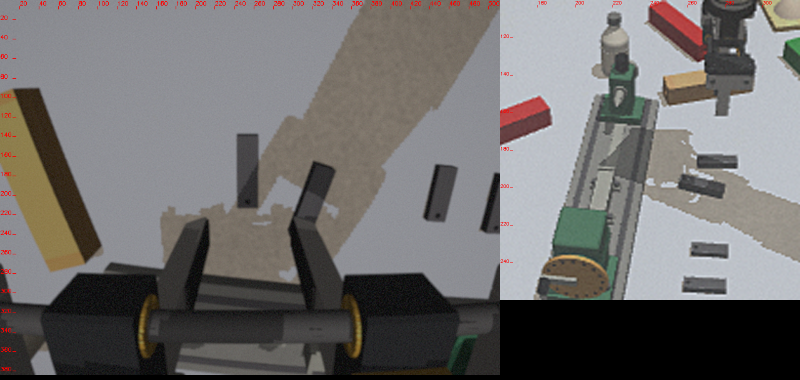

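```bash
python3 - <<'E'
from h import *
d=load('w4'); print(px2w(d,np.array([(237,134),(258,134),(258,208),(237,208)])*1.024,.014), px2w(d,np.array([(247,171)])*1.024,.014))
E
```

```text
[[ 0.39874166 -0.14247799  0.014     ]
 [ 0.39683571 -0.12358951  0.014     ]
 [ 0.46744119 -0.11598131  0.014     ]
 [ 0.46947677 -0.13605786  0.014     ]] [[ 0.4321094  -0.13009134  0.014     ]]
```

Call:
play_rows:
  commands: "0 0 0 0 0 -4 0;0 0 0 0 0 -8 0;0 0 0 0 0 -10.5 0;0 0 0 0 0 -11.5 0;0 0 0 0 0 -11.5 0"

```text
time: 9.48
ee_pos: [0.4367, -0.1276, -0.0177]
ee_rot: [0.0, -0.05, 0.999, -0.0]
contact_force: [0.4, 0.1, -1.1]
opening: 0.0467
gripper_force: 0.0
```

Call:
play_rows:
  commands: "0 0 0 -0.4 -0.2 -0.6 0;0 0 0 -0.4 -0.2 -1.1 0;0 0 0 -0.4 -0.2 -1.3 0;0 0 0 -0.4 -0.2 -1.3 0"

```text
time: 9.98
ee_pos: [0.4317, -0.1291, -0.0315]
ee_rot: [-0.0, -0.05, 0.999, 0.0]
contact_force: [0.2, -0.4, 0.3]
opening: 0.0471
gripper_force: 0.0
```

Call:
play_rows:
  commands: "0 0 0 0 0 -0.2 0;0 0 0 0 0 -0.2 0;0 0 0 0 0 -0.2 0"

```text
time: 10.35
ee_pos: [0.4318, -0.1291, -0.0335]
ee_rot: [0.0, -0.05, 0.999, 0.0]
contact_force: [-0.1, 0.1, -0.0]
opening: 0.0468
gripper_force: 0.0
```

Call:
play_rows:
  commands: "0 0 0 0 0 -0.2 0;0 0 0 0 0 -0.2 0;0 0 0 0 0 -0.2 0"

```text
time: 10.72
ee_pos: [0.4317, -0.1291, -0.0356]
ee_rot: [-0.0, -0.05, 0.999, 0.0]
contact_force: [-0.5, 0.4, -0.2]
opening: 0.0466
gripper_force: 0.0
```

Call:
play_rows:
  commands: "0 0 0 0 0 -0.15 0;0 0 0 0 0 -0.15 0;0 0 0 0 0 -0.15 0"

```text
time: 11.1
ee_pos: [0.4317, -0.1291, -0.037]
ee_rot: [0.0, -0.05, 0.999, 0.0]
contact_force: [-0.6, 0.0, -0.0]
opening: 0.047
gripper_force: 0.0
```

Call:
play_rows:
  commands: "0 0 0 0 0 -0.15 0;0 0 0 0 0 -0.15 0;0 0 0 0 0 -0.15 0"

```text
time: 11.48
ee_pos: [0.4317, -0.1291, -0.0385]
ee_rot: [-0.0, -0.05, 0.999, 0.0]
contact_force: [0.3, 0.4, -0.7]
opening: 0.0471
gripper_force: 0.0
```

Call:
play_rows:
  commands: "0 0 0 0 0 -0.15 0;0 0 0 0 0 -0.15 0;0 0 0 0 0 -0.15 0"

```text
time: 11.85
ee_pos: [0.4319, -0.1291, -0.0388]
ee_rot: [0.0, -0.05, 0.999, -0.0]
contact_force: [-2.7, 0.6, 7.6]
opening: 0.0471
gripper_force: 3.5
```

Call:
play_rows:
  commands: "0 0 0 0 0 -0.15 0;0 0 0 0 0 -0.15 0;0 0 0 0 0 -0.15 0"

```text
time: 12.22
ee_pos: [0.4319, -0.1291, -0.0388]
ee_rot: [0.0, -0.05, 0.999, -0.0]
contact_force: [-5.7, 2.0, 15.8]
opening: 0.0466
gripper_force: 7.6
```

Call:
play_rows:
  commands: "0 0 0 0 0 0.5 0.3;0 0 0 0 0 0.5 1;0 0 0 0 0 0.5 1;0 0 0 0 0 0.5 1;0 0 0 0 0 0.5 1;0 0 0 0 0 4 1;0 0 0 0 0 10 1;0 0 -10 2 2 16 1;0 0 -20 4 3 20 1;0 0 -30 6 5 20 1;0 0 -40 8 6 20 1;0 0 -50 10 7 20 1;0 0 -60 12 8 20 1;0 0 -70 14 10 20 1;0 0 -80 16 11 18 1;0 0 -90 18.2 12.4 15 1;0 0 -96.7 18.2 12.4 12 1;0 0 -96.7 18.2 12.4 10 1;0 0 -96.7 18.2 12.4 10 1;0 0 -96.7 18.2 12.4 10 1"
  grip_force: 30

```text
time: 14.72
ee_pos: [0.614, -0.005, 0.0591]
ee_rot: [0.0, 0.713, 0.701, 0.0]
contact_force: [-0.3, -0.1, -0.1]
opening: 0.0196
gripper_force: 30.0
```

```bash
python3 - <<'E'
from ov import *
s=sense(); print(s['ee_pos'],s['ee_rot'],s['opening'],s['gripper_force'])
snap('wrist','w5');snap('scene','c5')
p=(.614,-.005,np.radians(-1)); q=.008
overlay('w5','a',p,q,(0,0,512,384)); overlay('c5','b',p,q,(150,130,330,270))
a=cv2.resize(cv2.imread('pics/a.png'),(440,330));b=cv2.resize(cv2.imread('pics/b.png'),(360,280))
o=np.zeros((330,800,3),np.uint8);o[:330,:440]=a;o[:280,440:]=b;cv2.imwrite('pics/o6.png',o)
E
```

```text
[ 0.61399934 -0.00500697  0.05908127] [1.71485257e-04 7.13007389e-01 7.01156435e-01 2.96794242e-04] 0.019597518831495162 29.999662935733795
```

View pics/o6.png

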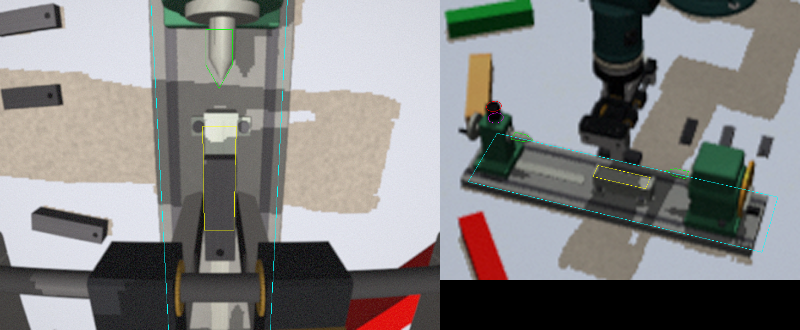

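```bash
python3 - <<'E'
from ov import *
p=(.614,-.003,np.radians(-1))
overlay('w5','o7',p,.008,(180,60,340,180))
E
```

```text
(no output)
```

View pics/o7.png

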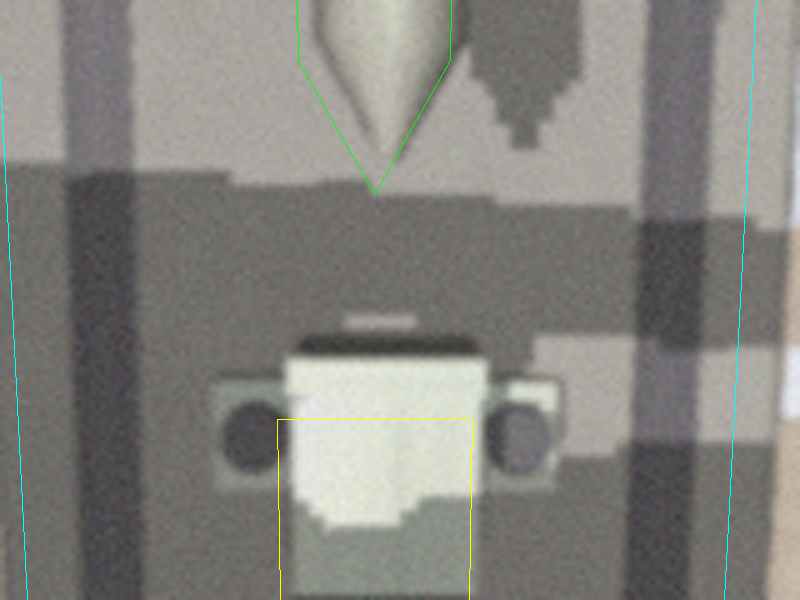

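Call:
play_rows:
  commands: "0 0 0 0 0 -2 1;0 0 0 0 0 -3.5 1;0 0 0 0 0 -4.2 1;0 0 0 0 0 -4.5 1;0 0 0 0 0 -4.5 1"

```text
time: 15.45
ee_pos: [0.6141, -0.0051, 0.014]
ee_rot: [0.0, 0.713, 0.701, 0.0]
contact_force: [0.3, 0.2, -0.7]
opening: 0.0197
gripper_force: 30.0
```

Call:
play_rows:
  commands: "0 0 0 0.15 0.5 0 1;0 0 0 0.15 0.5 -0.1 1;0 0 0 0.15 0.5 -0.1 1"

```text
time: 15.82
ee_pos: [0.6158, 0.0005, 0.0133]
ee_rot: [0.0, 0.713, 0.701, 0.001]
contact_force: [0.1, 0.8, 0.6]
opening: 0.0193
gripper_force: 30.0
```

Call:
play_rows:
  commands: "0 0 0 0 0 0 0.6;0 0 0 0 0 0 0.3;0 0 0 0 0 0.5 0.2;0 0 0 0 0 4 0.2;0 0 0 0 0 9 0;0 0 10 -2 0 15 0;0 0 20 -6 2 18 0;0 0 30 -10 4 18 0;0 0 40 -14 7 18 0;0 0 50 -18 10 18 0;0 0 60 -18.2 14 16 0;0 0 70 -18.2 17 14 0;0 0 80 -18.2 20.2 12 0;0 0 90 -18.2 20.2 9 0;0 0 92 -18.2 20.2 9 0;0 0 92 -18.2 20.2 9 0;0 0 92 -18.2 20.2 9 0"

```text
time: 17.95
ee_pos: [0.4344, 0.2018, 0.1043]
ee_rot: [0.002, -0.008, 1.0, 0.0]
contact_force: [0.3, 1.0, -0.7]
opening: 0.0472
gripper_force: 0.0
```

```bash
python3 - <<'E'
from h import *
s=sense(); print(s['ee_pos'],s['ee_rot'])
snap('wrist','w6');snap('scene','c6');snap('side','s6')
a=load('w6')['img'][90:250,120:392,::-1]; a=cv2.resize(np.ascontiguousarray(a),None,fx=1.8,fy=1.8)
b=cv2.resize(np.ascontiguousarray(load('c6')['img'][190:250,160:320,::-1]),None,fx=2.5,fy=2.5)
c=cv2.resize(np.ascontiguousarray(load('s6')['img'][140:280,170:290,::-1]),None,fx=2.5,fy=2.5)
print(a.shape,b.shape,c.shape)
o=np.zeros((440,800,3),np.uint8);o[:288,:490]=a;o[290:440,:400]=b;o[:350,500:800]=c;cv2.imwrite('pics/o8.png',o)
E
```

```text
[0.43436748 0.201849   0.10432468] [ 1.51837092e-03 -7.97122477e-03  9.99966959e-01  4.84246128e-04]
(288, 490, 3) (150, 400, 3) (350, 300, 3)
```

View pics/o8.png

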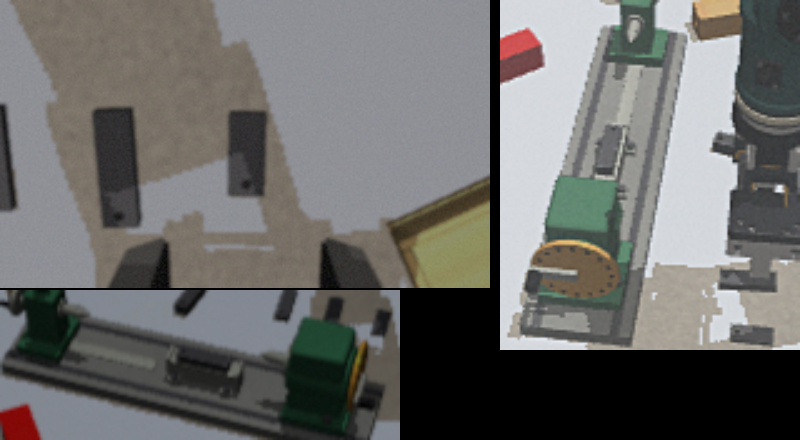

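```bash
python3 - <<'E'
from h import *
d=load('w6'); f=lambda P:np.array(P)/1.8+[120,90]
X=px2w(d,f([(230,110),(267,112),(264,196),(228,194)]),.006);print(X,X.mean(0))
X=px2w(d,f([(94,109),(132,108),(139,225),(103,228)]),.012);print(X,X.mean(0))
E
```

```text
[[0.40963733 0.19501972 0.006     ]
 [0.41037235 0.21421695 0.006     ]
 [0.45610911 0.21380858 0.006     ]
 [0.45528886 0.19441378 0.006     ]] [0.43285191 0.20436476 0.006     ]
[[0.40898782 0.12559281 0.012     ]
 [0.40825432 0.14517656 0.012     ]
 [0.47165219 0.14684766 0.012     ]
 [0.47375742 0.12723083 0.012     ]] [0.44066294 0.13621196 0.012     ]
```

Call:
play_rows:
  commands: "0 0 -1 -0.15 0.25 -5 0;0 0 -1 -0.15 0.25 -10 0;0 0 -1 -0.15 0.25 -13 0;0 0 -1 -0.15 0.25 -14 0;0 0 -1 -0.15 0.25 -14.1 0;0 0 -1 -0.15 0.25 -14.1 0.3;0 0 -1 -0.15 0.25 -14.1 1;0 0 -1 -0.15 0.25 -14.1 1;0 0 -1 -0.15 0.25 -14.1 1;0 0 -1 -0.15 0.25 -14.1 1"
  grip_force: 30

```text
time: 19.35
ee_pos: [0.4322, 0.2045, -0.0379]
ee_rot: [0.001, -0.0, 1.0, 0.0]
contact_force: [0.3, -1.3, 2.5]
opening: 0.0193
gripper_force: 30.0
```

Call:
play_rows:
  commands: "0 0 0 0 0 4 1;0 0 0 0 0 10 1;0 0 -9 0 -2 16 1;0 0 -18 0 -6 21 1;0 0 -28 0 -10 23 1;0 0 -38 3 -13 23 1;0 0 -48 7 -16 23 1;0 0 -58 10 -20.4 23 1;0 0 -68 14 -20.4 23 1;0 0 -78 18.4 -20.4 21 1;0 0 -88 18.4 -20.4 17 1;0 0 -91 18.4 -20.4 13 1;0 0 -91 18.4 -20.4 10 1;0 0 -91 18.4 -20.4 8 1;0 0 -91 18.4 -20.4 7.4 1;0 0 -91 18.4 -20.4 7.4 1;0 0 -91 18.4 -20.4 7.4 1"

```text
time: 21.48
ee_pos: [0.6166, 0.0004, 0.0369]
ee_rot: [0.001, 0.713, 0.701, 0.001]
contact_force: [0.7, -0.3, -1.2]
opening: 0.0192
gripper_force: 30.0
```

Call:
play_rows:
  commands: "0 0 0 -0.1 0 -0.5 1;0 0 0 -0.1 0 -0.9 1;0 0 0 -0.1 0 -1 1;0 0 0 -0.1 0 -1.05 1;0 0 0 -0.1 0 -1.05 1"

```text
time: 22.1
ee_pos: [0.6148, 0.0004, 0.0261]
ee_rot: [0.0, 0.713, 0.701, 0.0]
contact_force: [-2.9, -0.4, 5.5]
opening: 0.0193
gripper_force: 30.0
```

Call:
play_rows:
  commands: "0 0 0 0 0 0.1 0.6;0 0 0 0 0 0.1 0.3;0 0 0 0 0 1 0.1;0 0 0 0 0 5 0;0 0 0 0 0 10 0;0 0 -9 -4 -4 15 -0.5;0 0 -18 -8 -8 18 -1;0 0 -28 -12 -12 18 -1;0 0 -38 -16 -16 18 -1;0 0 -48 -19 -21 18 -1;0 0 -58 -21 -26 18 -1;0 0 -68 -23 -31 18 -1;0 0 -68 -23 -35 18 -1;0 0 -68 -23 -35 18 -1;0 0 -68 -23 -35 18 -1"

```text
time: 23.98
ee_pos: [0.3848, -0.3491, 0.2052]
ee_rot: [-0.0, 0.983, 0.183, 0.0]
contact_force: [0.5, 0.4, -0.1]
opening: 0.0938
gripper_force: 0.0
```

```bash
cat > bl.py <<'E'
from h import *
def blank(fn,z=.04):
    d=load(fn); hsv=cv2.cvtColor(d['img'],cv2.COLOR_RGB2HSV)
    m=cv2.inRange(hsv,(12,70,110),(35,255,255))
    m=cv2.morphologyEx(m,cv2.MORPH_OPEN,np.ones((3,3),np.uint8))
    cs,_=cv2.findContours(m,0,cv2.CHAIN_APPROX_NONE)
    for c in sorted(cs,key=cv2.contourArea)[::-1][:3]:
        P=px2w(d,c.reshape(-1,2),z)[:,:2]
        r=cv2.minAreaRect((P*1000).astype(np.float32)); x,y,w,h=cv2.boundingRect(c)
        print('area',cv2.contourArea(c),'bbox',x,y,w,h,'rect',r)
E
python3 - <<'E'
from bl import *
s=sense();print(s['ee_pos'],s['ee_rot'])
snap('wrist','w7');snap('side','s7');blank('w7');print('side');blank('s7')
big('w7','w7b')
E
```

```text
[ 0.38480063 -0.34912154  0.20517742] [-1.94800875e-04  9.83184373e-01  1.82615523e-01  1.43624578e-04]
area 2020.5 bbox 387 252 119 34 rect ((344.2295837402344, -629.0765380859375), (45.95719909667969, 168.5174102783203), 17.365734100341797)
area 1904.0 bbox 243 112 35 59 rect ((410.92254638671875, -343.7328796386719), (65.60735321044922, 38.24321365356445), 20.555097579956055)
area 606.5 bbox 241 12 24 46 rect ((513.95849609375, -295.4302062988281), (46.155540466308594, 23.689125061035156), 18.81570053100586)
side
area 544.0 bbox 356 38 46 19 rect ((-24.5614013671875, -1092.4420166015625), (183.00259399414062, 187.7732391357422), 68.66923522949219)
area 433.5 bbox 319 11 35 23 rect ((162.13919067382812, -1365.9630126953125), (286.22802734375, 175.08660888671875), 87.91119384765625)
area 422.5 bbox 272 3 24 30 rect ((436.49908447265625, -1406.6861572265625), (130.36557006835938, 386.7831726074219), 2.566624879837036)
```

```bash
sed -i 's/(12,70,110)/(10,75,45)/' bl.py; python3 - <<'E'
from bl import *
blank('w7');print('side');blank('s7');print('0');blank('w1')
E
```

```text
area 5551.5 bbox 241 12 39 159 rect ((459.27001953125, -324.8542175292969), (169.09091186523438, 40.353511810302734), 21.145980834960938)
area 2312.0 bbox 384 249 122 30 rect ((350.267822265625, -624.576904296875), (39.24198913574219, 172.3330841064453), 17.323606491088867)
area 299.0 bbox 43 306 16 55 rect ((52.077510833740234, -161.25643920898438), (99.64500427246094, 22.31641387939453), 11.239346504211426)
side
area 6603.5 bbox 138 0 159 53 rect ((782.7022094726562, -1268.17431640625), (897.4618530273438, 636.4781494140625), 8.334041595458984)
area 4411.0 bbox 317 10 99 74 rect ((29.685134887695312, -1135.8480224609375), (742.1339721679688, 475.5390319824219), 85.15386962890625)
area 857.0 bbox 21 146 67 104 rect ((1094.776123046875, 1.2733917236328125), (437.2427062988281, 38.36503219604492), 89.9140625)
0
area 4714.5 bbox 436 63 76 98 rect ((495.6953430175781, 351.5684814453125), (120.62648010253906, 137.522216796875), 26.865398406982422)
area 3481.0 bbox 20 36 76 110 rect ((457.32061767578125, -316.25604248046875), (170.83387756347656, 55.83736801147461), 20.80394172668457)
area 662.0 bbox 42 299 30 62 rect ((896.7280883789062, -402.7041931152344), (52.38201904296875, 161.90586853027344), 72.69659423828125)
```

Call:
play_rows:
  commands: "0 0 0 4 1.2 -4 -1;0 0 0 7.5 2.4 -8 -1;0 0 0 7.5 2.4 -13 -1;0 0 0 7.5 2.4 -18 -1;0 0 0 7.5 2.4 -21 -1;0 0 0 7.5 2.4 -23 -1;0 0 0 7.5 2.4 -23.2 -1;0 0 0 7.5 2.4 -23.2 -0.5;0 0 0 7.5 2.4 -23.2 0;0 0 0 7.5 2.4 -23.2 1;0 0 0 7.5 2.4 -23.2 1;0 0 0 7.5 2.4 -23.2 1"
  grip_force: 40

```text
time: 25.58
ee_pos: [0.4598, -0.3257, -0.0268]
ee_rot: [0.0, 0.983, 0.183, 0.0]
contact_force: [-0.1, 0.5, -0.6]
opening: 0.0474
gripper_force: 0.0
```

Call:
play_rows:
  commands: "0 0 0 0 0 0 1;0 0 0 0 0 0 1;0 0 0 0 0 0 1"

```text
time: 25.95
ee_pos: [0.4596, -0.3255, -0.027]
ee_rot: [-0.0, 0.983, 0.183, -0.0]
contact_force: [-0.6, 0.1, 0.4]
opening: 0.04
gripper_force: 40.0
```

Call:
play_rows:
  commands: "0 0 0 0 0 3 1;0 0 0 0 0 8 1;0 0 0 0 0 14 1;0 0 0 0 2 19 1;0 0 8 1 5 20 1;0 0 16 3 8 20 1;0 0 24 5 11 20 1;0 0 32 7 14 20 1;0 0 40 9 17 20 1;0 0 48 11 20 20 1;0 0 56 13 24 20 1;0 0 64 15 28 20 1;0 0 68 15.6 30.5 20 1;0 0 68 15.6 30.5 16 1;0 0 68 15.6 30.5 12 1;0 0 68 15.6 30.5 10 1;0 0 68 15.6 30.5 9 1;0 0 68 15.6 30.5 9 1;0 0 68 15.6 30.5 9 1"

```text
time: 28.32
ee_pos: [0.6167, -0.0207, 0.0644]
ee_rot: [0.001, 0.713, 0.701, 0.001]
contact_force: [-0.7, 0.3, -2.2]
opening: 0.0396
gripper_force: 40.0
```

```bash
python3 - <<'E'
from bl import *
from ov import *
s=sense();print(s['ee_pos'],s['ee_rot'],s['opening'],s['gripper_force'])
snap('wrist','w8');snap('side','s8');snap('scene','c8');blank('w8',s['ee_pos'][2]+.067)
p=(.6155,0,np.radians(-1)); e=s['ee_pos']; zt=e[2]+.067
bx=e[0]-p[0]; by=e[1]
B=[(bx-.02,by-.085,zt),(bx+.02,by-.085,zt),(bx+.02,by+.085,zt),(bx-.02,by+.085,zt)]
overlay('w8','a',p,.008,(160,0,352,240),B); overlay('s8','b',p,.008,(170,130,290,290),B); overlay('c8','c',p,.008,(150,170,330,270),B)
a=cv2.resize(cv2.imread('pics/a.png'),(400,500));b=cv2.resize(cv2.imread('pics/b.png'),(300,400));c=cv2.resize(cv2.imread('pics/c.png'),(360,200))
o=np.zeros((600,800,3),np.uint8);o[:500,:400]=a;o[:400,420:720]=b;o[400:600,420:780]=c;cv2.imwrite('pics/o9.png',o)
E
```

```text
[ 0.61669034 -0.02074897  0.06441507] [0.00101188 0.71305465 0.70110726 0.00081151] 0.03963417816181471 39.9969756603241
area 20169.0 bbox 209 82 95 236 rect ((617.5941162109375, 5.230358123779297), (117.27359008789062, 41.17478942871094), 88.94149017333984)
area 2295.0 bbox 219 351 74 33 rect ((615.8701171875, -87.54898071289062), (23.612327575683594, 41.12775421142578), 88.90489959716797)
area 587.5 bbox 158 302 19 65 rect ((568.2324829101562, -65.09844970703125), (43.86576843261719, 9.220317840576172), 81.88238525390625)
```

View pics/o9.png

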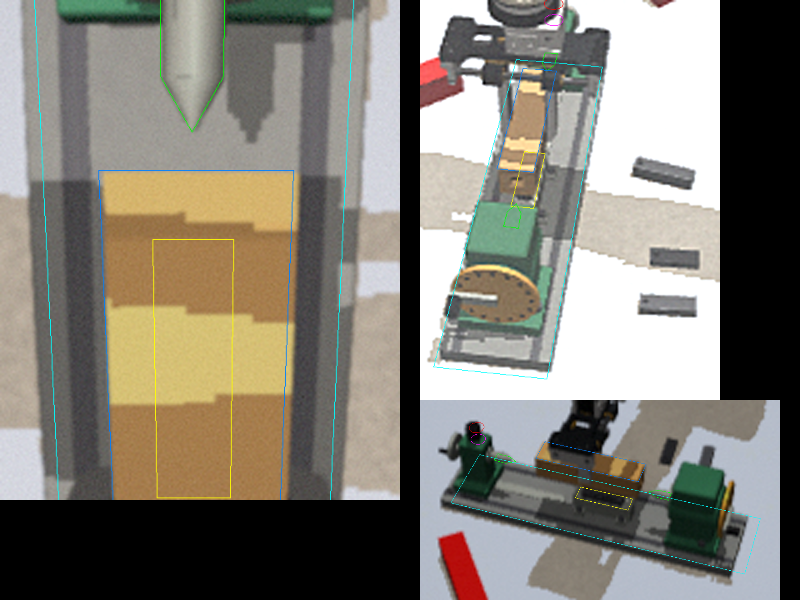

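Call:
play_rows:
  commands: "0 0 0 -0.2 0 -1 1;0 0 0 -0.2 0 -1.8 1;0 0 0 -0.2 0 -2 1;0 0 0 -0.2 0 -2 1;0 0 0 -0.2 0 -2 1;0 0 0 -0.2 0 -2 1"

```text
time: 29.22
ee_pos: [0.6137, -0.0206, 0.043]
ee_rot: [0.0, 0.713, 0.701, 0.0]
contact_force: [-1.2, -0.3, 0.1]
opening: 0.0395
gripper_force: 40.0
```

```bash
cat >> bl.py <<'E'
def chk(fn):
    s=sense();print(s['ee_pos'],s['ee_rot'],s['opening'])
    snap('wrist',fn); z=s['ee_pos'][2]+.067
    print('top z',z); blank(fn,z)
E
python3 -c "
from bl import *
chk('w9')"
```

```text
[ 0.61368653 -0.02057851  0.04304138] [3.98544532e-05 7.13003968e-01 7.01159996e-01 1.99907256e-05] 0.03949012061851871
top z 0.11004137940142256
area 20123.5 bbox 209 82 95 237 rect ((614.89306640625, 5.098346710205078), (117.77518463134766, 41.022518157958984), 88.78398132324219)
area 2254.0 bbox 219 351 73 33 rect ((613.1445922851562, -87.3615493774414), (23.591609954833984, 40.05561828613281), 89.05677795410156)
area 586.0 bbox 158 302 19 65 rect ((565.2714233398438, -65.09978485107422), (44.00003433227539, 8.981559753417969), 80.70218658447266)
```

Call:
play_rows:
  commands: "0 0 0 0.08 0 0.1 1;0 0 0 0.08 0 0.1 1;0 0 0 0.1 0.6 0.1 1;0 0 0 0.1 1.0 0.1 1;0 0 0 0.1 1.3 0.1 1;0 0 0 0.1 1.3 0.1 1"

```text
time: 30.02
ee_pos: [0.6147, -0.0072, 0.044]
ee_rot: [0.0, 0.713, 0.701, 0.0]
contact_force: [-0.3, 0.7, -2.6]
opening: 0.0394
gripper_force: 40.0
```

```bash
python3 -c "
from bl import *
chk('w10'); print(sense()['contact_force'])"
```

```text
[ 0.6146965  -0.00722667  0.04399899] [5.97987558e-05 7.12827176e-01 7.01339728e-01 1.79762109e-05] 0.0394468018017345
top z 0.11099899405965635
area 20106.5 bbox 209 82 95 236 rect ((615.7135009765625, 18.779022216796875), (117.3022689819336, 41.138126373291016), 89.11528778076172)
area 2255.0 bbox 219 351 73 33 rect ((614.174560546875, -73.99739074707031), (23.593847274780273, 40.14851379394531), 89.08736419677734)
area 575.0 bbox 158 303 19 64 rect ((566.133544921875, -51.94867706298828), (43.61385726928711, 8.813700675964355), 80.065673828125)
[ 0.07170562  0.00618099 -2.71400289]
```

Call:
play_rows:
  commands: "0 0 0 0 0.3 0 1;0 0 0 0 0.5 0 1;0 0 0 0 0.6 0 1;0 0 0 0 0.6 0 1;0 0 0 0 0.6 0 1"

```text
time: 30.7
ee_pos: [0.6147, -0.0016, 0.044]
ee_rot: [0.0, 0.713, 0.701, 0.0]
contact_force: [0.2, 0.3, -1.9]
opening: 0.0398
gripper_force: 40.0
```

Call:
play_rows:
  commands: "0 0 0 0 0.1 0 1;0 0 0 0 0.1 0 1;0 0 0 0 0.15 0 1;0 0 0 0 0.2 0 1;0 0 0 0 0.2 0 1"

```text
time: 31.32
ee_pos: [0.6147, 0.0004, 0.044]
ee_rot: [0.0, 0.713, 0.701, -0.0]
contact_force: [-0.4, 0.0, -3.0]
opening: 0.0399
gripper_force: 40.0
```

Call:
play_rows:
  commands: "0 0 0 0 0.1 0 1;0 0 0 0 0.15 0 1;0 0 0 0 0.15 0 1;0 0 0 0 0.15 0 1"

```text
time: 31.82
ee_pos: [0.6147, 0.0013, 0.044]
ee_rot: [0.0, 0.713, 0.701, -0.0]
contact_force: [0.0, -3.3, -2.0]
opening: 0.0398
gripper_force: 40.0
```

Call:
play_rows:
  commands: "0 0 0 0 0.1 0 1;0 0 0 0 0.1 0 1;0 0 0 0 0.1 0 1"

```text
time: 32.2
ee_pos: [0.6147, 0.0015, 0.0441]
ee_rot: [0.001, 0.713, 0.701, -0.001]
contact_force: [0.3, -5.0, -3.2]
opening: 0.0397
gripper_force: 40.0
```

Call:
play_rows:
  commands: "0 0 0 0 0 -0.05 1;0 0 0 0 0 -0.1 1;0 0 0 0 0 -0.1 1;0 0 0 0 0 -0.1 1"

```text
time: 32.7
ee_pos: [0.6149, 0.0016, 0.0436]
ee_rot: [0.001, 0.713, 0.701, -0.001]
contact_force: [-0.7, -5.8, -0.6]
opening: 0.0396
gripper_force: 40.0
```

Call:
play_rows:
  commands: "0 0 0 0 0 -0.05 1;0 0 0 0 0 -0.05 1;0 0 0 0 0 -0.05 1"

```text
time: 33.08
ee_pos: [0.615, 0.0017, 0.0434]
ee_rot: [0.001, 0.713, 0.701, -0.0]
contact_force: [-2.0, -5.2, 0.7]
opening: 0.0397
gripper_force: 40.0
```

Call:
play_rows:
  commands: "0 0 0 0 0 0 0.2;0 0 0 0 0 0 0;0 0 0 0 0 0 -0.3;0 0 0 0 0 0.5 -0.3;0 0 0 0 0 4 -0.3;0 0 0 0 0 9 -0.3;0 0 8 0 -2 14 0;0 0 18 0 -4 15 0;0 0 28 0 -7 15 0;0 0 38 0 -10 15 0;0 0 48 0 -13 15 0;0 0 58 0 -16 15 0;0 0 68 -0.4 -19 15 0;0 0 78 -0.4 -22.4 15 0;0 0 88 -0.4 -22.4 14 0;0 0 90 -0.4 -22.4 12 0;0 0 90 -0.4 -22.4 11 0;0 0 90 -0.4 -22.4 11 0"

```text
time: 35.33
ee_pos: [0.6103, -0.2205, 0.1516]
ee_rot: [-0.001, 0.008, 1.0, 0.001]
contact_force: [-0.1, 0.6, -1.1]
opening: 0.047
gripper_force: 0.0
```

```bash
python3 - <<'E'
from bl import *
s=sense();print(s['ee_pos'],s['ee_rot'],s['opening'])
snap('wrist','w11'); blank('w11',.11)
d=load('w11'); print('knob px',w2px(d,[[.611,-.222,.149]]))
g=cv2.cvtColor(d['img'],cv2.COLOR_RGB2GRAY); print(g[195:275:6,215:300:5])
E
```

```text
[ 0.6103181  -0.220536    0.15162592] [-8.18298024e-04  8.47724478e-03  9.99963579e-01  5.55320272e-04] 0.04700184719481362
area 5742.5 bbox 402 163 110 57 rect ((610.8048706054688, -49.23558807373047), (103.28070831298828, 48.2440185546875), 89.18818664550781)
area 664.0 bbox 350 302 21 65 rect ((748.9315795898438, -123.97037506103516), (76.5154037475586, 17.358592987060547), 8.415878295898438)
area 632.5 bbox 141 302 20 65 rect ((745.4373779296875, -319.96356201171875), (17.3879337310791, 75.84590911865234), 82.04827880859375)
knob px [[252.36020946 212.15047768]]
[[ 90  92  76  89  91  47  12   7  22  12  14  62  59  52 132 108 115]
 [ 52  83  74  88  88  13  28  19  29  27  25  51  56  54 106 121 118]
 [ 57  55  74  90  91  32  25  32  32  21  25  38  61  74  68  70  76]
 [112  79  60  90  84  18  23  30  29  28  10  41  85  75  69  76  72]
 [ 83  82  79  75  79  36  19  17  30  27  23  48  73  64  81  81  81]
 [136 130 134 133 131 133 118  71  34  90 150 137 147 132 138 132 135]
 [116 137 134 132 135 131 128 134 133 131 139 129 140 138 131 137 143]
 [115 129 138 132 125 132 136 136 129 132 130 128 133 134 135 135 137]
 [109 129 131 131 133 129 131 133 131 135 131 138 139 134 135 136 132]
 [108 134 133 130 129 133 135 132 131 136 132 132 138 131 133 132 135]
 [131 137 129 134 139 135 132 132 132 136 134 132 135 130 126 133 135]
 [138 132 137 137 132 129 133 134 131 128 131 130 129 129 134 128 132]
 [172 131 131 134 129 134 134 127 132 130 131 132 134 136 134 131 171]
 [146 129 137 134 134 136 131 127 134 133 132 108  20 125 136 132 135]]
```

Call:
play_rows:
  commands: "0 0 0 0 0 -3 0;0 0 0 0 0 -5 0;0 0 0 0 0 -5.6 0;0 0 0 0 0 -5.6 0.3;0 0 0 0 0 -5.6 1;0 0 0 0 0 -5.6 1;0 0 0 0 0 -5.6 1;0 0 0 0 0.8 -5.6 1;0 0 0 0 1.6 -5.6 1;0 0 0 0 2.4 -5.6 1;0 0 0 0.1 3.2 -5.6 1;0 0 0 0.1 4 -5.6 1;0 0 0 0.1 4.8 -5.6 1;0 0 0 0.1 5.6 -5.6 1;0 0 0 0.1 6.4 -5.6 1;0 0 0 0.1 7 -5.6 1;0 0 0 0.1 7 -5.6 1;0 0 0 0.1 7 -5.6 1"
  grip_force: 40

```text
time: 37.62
ee_pos: [0.6132, -0.1505, 0.0981]
ee_rot: [0.002, 0.008, 1.0, 0.0]
contact_force: [3.0, -2.8, 6.1]
opening: 0.0226
gripper_force: 40.0
```

Call:
play_rows:
  commands: "0 0 0 0 0.4 0 1;0 0 0 0 0.7 0 1;0 0 0 0 1 0 1;0 0 0 0 1 0 1;0 0 0 0 1 0 1"

```text
time: 38.25
ee_pos: [0.6135, -0.1411, 0.0981]
ee_rot: [0.002, 0.008, 1.0, -0.0]
contact_force: [3.1, -3.2, 5.4]
opening: 0.0232
gripper_force: 40.0
```

Call:
play_rows:
  commands: "0 0 0 0 0.15 0 1;0 0 0 0 0.3 0 1;0 0 0 0 0.3 0 1;0 0 0 0 0.3 0 1"

```text
time: 38.75
ee_pos: [0.6135, -0.1383, 0.0981]
ee_rot: [0.002, 0.008, 1.0, -0.001]
contact_force: [3.7, -3.7, 6.1]
opening: 0.0231
gripper_force: 40.0
```

Call:
play_rows:
  commands: "0 0 0 0 0.15 0 1;0 0 0 0 0.2 0 1;0 0 0 0 0.2 0 1;0 0 0 0 0.2 0 1"

```text
time: 39.25
ee_pos: [0.6136, -0.1369, 0.0981]
ee_rot: [0.002, 0.008, 1.0, -0.001]
contact_force: [3.6, -4.9, 5.8]
opening: 0.0228
gripper_force: 40.0
```

Call:
play_rows:
  commands: "0 0 0 0 0.1 0 1;0 0 0 0 0.1 0 1;0 0 0 0 0.1 0 1"

```text
time: 39.62
ee_pos: [0.6136, -0.1367, 0.098]
ee_rot: [0.002, 0.009, 1.0, -0.002]
contact_force: [2.7, -6.1, 4.9]
opening: 0.0231
gripper_force: 40.0
```

Call:
play_rows:
  commands: "0 0 0 0 0.1 0 1;0 0 0 0 0.1 0 1;0 0 0 0 0.1 0 1"

```text
time: 40.0
ee_pos: [0.6136, -0.1365, 0.0981]
ee_rot: [0.003, 0.009, 1.0, -0.002]
contact_force: [3.0, -7.7, 5.1]
opening: 0.0231
gripper_force: 40.0
```

Call:
play_rows:
  commands: "0 0 0 0 0.1 0 1;0 0 0 0 0.2 0 1;0 0 0 0 0.2 0 1;0 0 0 0 0.2 0 1"

```text
time: 40.5
ee_pos: [0.6136, -0.1363, 0.0981]
ee_rot: [0.003, 0.009, 1.0, -0.004]
contact_force: [3.5, -10.9, 4.3]
opening: 0.0228
gripper_force: 40.0
```

```bash
python3 - <<'E'
from bl import *
from ov import *
s=sense();print(s['ee_pos'],s['contact_force'])
snap('side','s12');snap('scene','c12')
p=(.6155,.001,np.radians(-1))
B=[(-.02,-.085,.11),(.02,-.085,.11),(.02,.085,.11),(-.02,.085,.11)]
# compare tan mask in side/scene with predicted
for n in('s12','c12'):
    d=load(n);F=fx(*p);print(n,w2px(d,F(B)).round(1).tolist())
    hsv=cv2.cvtColor(d['img'],cv2.COLOR_RGB2HSV); m=cv2.inRange(hsv,(10,75,45),(35,255,255))
    q=w2px(d,F(B)); u0,v0=q.min(0).astype(int)-15;u1,v1=q.max(0).astype(int)+25
    c,_=cv2.findContours(m[v0:v1,u0:u1],0,2); c=max(c,key=cv2.contourArea); print(cv2.approxPolyDP(c,2,True).reshape(-1,2)+[u0,v0])
E
```

```text
[ 0.61361172 -0.13630207  0.0980704 ] [  3.53384749 -10.86329587   4.27629033]
s12 [[223.4, 168.1], [210.3, 166.9], [199.8, 208.3], [214.3, 209.7]]
[[223 168]
 [211 168]
 [202 210]
 [215 209]]
c12 [[218.6, 196.2], [214.3, 204.6], [265.5, 216.2], [269.0, 207.4]]
[[215 203]
 [216 213]
 [265 223]
 [264 218]
 [268 212]
 [266 207]
 [218 197]]
```

Call:
play_rows:
  commands: "0 0 0 0 0 0 0.3;0 0 0 0 0 0 0;0 0 0 0 0 0 0;0 0 0 0 0 1 0;0 0 0 0 0 5 0;0 0 0 0 0 10 0;0 0 0 -4 0 12 0;0 0 0 -9 3 12 0;0 0 0 -13 8 12 0;0 0 0 -17 14 12 0;0 0 1 -17.3 20 11 0;0 0 3 -17.3 27.3 8 0;0 0 3 -17.3 27.3 2 0;0 0 3 -17.3 27.3 1 0;0 0 3 -17.3 27.3 1 0;0 0 3 -17.3 27.3 1 0"

```text
time: 42.6
ee_pos: [0.4397, 0.141, 0.1083]
ee_rot: [0.001, -0.018, 1.0, 0.0]
contact_force: [-0.1, -0.5, -0.3]
opening: 0.0469
gripper_force: 0.0
```

```bash
cat > st.py <<'E'
from h import *
# refine strips: dark component around expected pos
def strip(fn,xy,h,L):
    d=load(fn); img=d['img']; g=cv2.cvtColor(img,cv2.COLOR_RGB2GRAY).astype(float)
    g=cv2.GaussianBlur(g,(0,0),.7)
    best=None
    # grid search maximizing edge contrast in/out
    for it,(rs,ra) in enumerate(((.012,12),(.003,3))):
        X0=best[1] if best else (*xy,0)
        for x in np.linspace(-rs,rs,9):
          for y in np.linspace(-rs,rs,9):
            for a in np.linspace(-ra,ra,7):
                p=(X0[0]+x,X0[1]+y,X0[2]+a); v=score(d,g,p,h,L)
                if best is None or v>best[0]: best=(v,p)
    return best
def ring(p,h,hl,hw):
    c,s=np.cos(np.radians(p[2])),np.sin(np.radians(p[2]))
    t=np.linspace(-.9,.9,9)
    q=np.r_[np.c_[t*hl,0*t+hw],np.c_[t*hl,0*t-hw],np.c_[0*t+hl,t*hw],np.c_[0*t-hl,t*hw]]
    return np.c_[p[0]+c*q[:,0]-s*q[:,1],p[1]+s*q[:,0]+c*q[:,1],0*q[:,0]+h]
def score(d,g,p,h,L):
    f=lambda e:cv2.remap(g.astype(np.float32),*[w.astype(np.float32) for w in w2px(d,ring(p,h,L/2+e,.01+e)).T[:,:,None]],cv2.INTER_LINEAR)
    return float(f(.003).mean()-f(-.002).mean())
E
python3 - <<'E'
from st import *
s=sense();print(s['ee_pos'],s['ee_rot'])
snap('wrist','w13')
print('12',strip('w13',(.4407,.1362),.012,.064));print('10',strip('w13',(.4374,.0663),.010,.058))
print('w1 12',strip('w1',(.4407,.1362),.012,.064));print('10',strip('w1',(.4374,.0663),.010,.058));print('18',strip('w1',(.458,-.0648),.018,.076))
print('pinn',px2w(load('w1'),[(478,205)],0),px2w(load('side0'),[(174.7,334)],0))
E
```

```text
[0.43965713 0.14100307 0.10826744] [ 1.29280933e-03 -1.76823986e-02  9.99842772e-01  3.05148482e-04]
12 (70.40547180175781, (np.float64(0.43995), np.float64(0.1347), np.float64(2.0)))
10 (75.40351867675781, (np.float64(0.4359), np.float64(0.06705), np.float64(1.0)))
w1 12 (61.143592834472656, (np.float64(0.44144999999999995), np.float64(0.13319999999999999), np.float64(3.0)))
10 (58.080902099609375, (np.float64(0.4374), np.float64(0.06555), np.float64(1.0)))
18 (60.250404357910156, (np.float64(0.458), np.float64(-0.0648), np.float64(-12.0)))
pinn [[0.66462304 0.39346542 0.        ]] [[0.65119814 0.3946689  0.        ]]
```

Call:
play_rows:
  commands: "0 0 0 0 -0.6 -5 0;0 0 0 0 -0.6 -10 0;0 0 0 0 -0.6 -13 0;0 0 0 0 -0.6 -14.3 0;0 0 0 0 -0.6 -14.4 0.3;0 0 0 0 -0.6 -14.4 1;0 0 0 0 -0.6 -14.4 1;0 0 0 0 -0.6 -14.4 1;0 0 0 0 -0.6 -12 1;0 0 0 0 -0.6 -6 1;0 0 6 1 4 0 1;0 0 12 2 10 0 1;0 0 18 3 16 0 1;0 0 25.5 3.9 22 0 1;0 0 25.5 3.9 25.8 0 1;0 0 25.5 3.9 25.8 -5 1;0 0 25.5 3.9 25.8 -8 1;0 0 25.5 3.9 25.8 -8 1;0 0 25.5 3.9 25.8 -8 1"
  grip_force: 30

```text
time: 45.02
ee_pos: [0.4785, 0.3994, 0.0279]
ee_rot: [0.001, -0.238, 0.971, 0.0]
contact_force: [-0.2, -0.6, -0.2]
opening: 0.0196
gripper_force: 30.0
```

```bash
python3 - <<'E'
from bl import *
s=sense();print(s['ee_pos'],s['ee_rot'],s['opening'])
snap('wrist','w14'); d=load('w14')
# tray rim detection: tan region projected at rim height
hsv=cv2.cvtColor(d['img'],cv2.COLOR_RGB2HSV); m=cv2.inRange(hsv,(12,60,60),(35,255,255))
cs,_=cv2.findContours(m,0,1)
for c in sorted(cs,key=cv2.contourArea)[::-1][:2]:
    print(cv2.contourArea(c),cv2.boundingRect(c)); P=px2w(d,cv2.approxPolyDP(c,4,True).reshape(-1,2),.03)[:,:2]; print(P.round(3).tolist())
    Q=px2w(d,c.reshape(-1,2),.03)[:,:2]; print(cv2.minAreaRect((Q*1000).astype(np.float32)))
d=load('side0');hsv=cv2.cvtColor(d['img'],cv2.COLOR_RGB2HSV); m=cv2.inRange(hsv,(12,60,60),(40,255,255)); m[:280]=0;m[:,300:]=0
c=max(cv2.findContours(m,0,1)[0],key=cv2.contourArea);P=px2w(d,cv2.approxPolyDP(c,4,True).reshape(-1,2),.03)[:,:2];print(P.round(3).tolist())
E
```

```text
[0.47846182 0.39938565 0.02793511] [ 9.33386893e-04 -2.37931546e-01  9.71281374e-01  4.46785455e-04] 0.019641424414583827
22666.5 (98, 120, 202, 169)
[[0.473, 0.283], [0.578, 0.337], [0.575, 0.342], [0.564, 0.342], [0.556, 0.354], [0.568, 0.338], [0.522, 0.316], [0.519, 0.322], [0.56, 0.34], [0.545, 0.365], [0.548, 0.369], [0.552, 0.367], [0.549, 0.363], [0.553, 0.364], [0.557, 0.356], [0.541, 0.387], [0.549, 0.375], [0.545, 0.369], [0.535, 0.386], [0.502, 0.38], [0.491, 0.392], [0.465, 0.38], [0.455, 0.4], [0.479, 0.414], [0.474, 0.429], [0.415, 0.397], [0.414, 0.393], [0.454, 0.313]]
((494.4230651855469, 366.0108337402344), (121.3316421508789, 129.71360778808594), 27.325166702270508)
2077.0 (311, 232, 97, 50)
[[0.45, 0.506], [0.448, 0.489], [0.499, 0.456], [0.505, 0.459], [0.493, 0.485], [0.456, 0.508]]
((477.3576965332031, 482.13604736328125), (21.55121612548828, 70.88011932373047), 58.5263557434082)
[[0.473, 0.285], [0.576, 0.337], [0.517, 0.46], [0.417, 0.409]]
```

Call:
play_rows:
  commands: "0 0 0 0.3 -0.1 -2 1;0 0 0 0.3 -0.1 -4.5 1;0 0 0 0.3 -0.1 -5.6 1;0 0 0 0.3 -0.1 -5.6 1;0 0 0 0.3 -0.1 -5.6 0.6;0 0 0 0.3 -0.1 -5.6 0.4;0 0 0 0.3 -0.1 -5.6 0.4;0 0 0 0.3 -0.1 -3 0.4;0 0 0 0.3 -0.1 2 0.2;0 0 -5 0 -4 8 0;0 0 -10 -1 -10 8 0;0 0 -15 -2 -16 8 0;0 0 -20 -3 -22 8 0;0 0 -26.5 -4.3 -28 8 0;0 0 -26.5 -4.3 -33.2 5 0;0 0 -26.5 -4.3 -33.2 2 0;0 0 -26.5 -4.3 -33.2 0 0;0 0 -26.5 -4.3 -33.2 0 0"

```text
time: 47.32
ee_pos: [0.4334, 0.0668, 0.0254]
ee_rot: [-0.001, -0.009, 1.0, 0.0]
contact_force: [-0.5, -0.9, 0.8]
opening: 0.0466
gripper_force: 0.0
```

Call:
play_rows:
  commands: "0 0 0 0.2 0 -3 0;0 0 0 0.2 0 -5.5 0;0 0 0 0.2 0 -6.1 0;0 0 0 0.2 0 -6.1 0.4;0 0 0 0.2 0 -6.1 1;0 0 0 0.2 0 -6.1 1;0 0 0 0.2 0 -6.1 1;0 0 0 0.2 0 -2 1;0 0 0 0.2 0 4 1;0 0 0 0.2 4 10 1;0 0 5 1 10 13 1;0 0 10 2 16 13 1;0 0 18 4 22 13 1;0 0 26 7.6 27.8 13 1;0 0 26 7.6 27.8 8 1;0 0 26 7.6 27.8 3 1;0 0 26 7.6 27.8 0 1;0 0 26 7.6 27.8 0 1;0 0 26 7.6 27.8 0 1"

```text
time: 49.7
ee_pos: [0.5116, 0.3454, 0.028]
ee_rot: [0.001, -0.234, 0.972, 0.0]
contact_force: [0.2, -0.1, 0.3]
opening: 0.0192
gripper_force: 30.0
```

Call:
play_rows:
  commands: "0 0 0 -0.2 0 -2 1;0 0 0 -0.2 0 -4.5 1;0 0 0 -0.2 0 -5.5 1;0 0 0 -0.2 0 -5.5 1;0 0 0 -0.2 0 -5.5 0.6;0 0 0 -0.2 0 -5.5 0.4;0 0 0 -0.2 0 -5.5 0.4;0 0 0 -0.2 0 -3 0.4;0 0 0 -0.2 0 2 0.2;0 0 0 -3 -3 7 0;0 0 -8 -6 -8 12 0;0 0 -16 -6 -14 12 0;0 0 -24 -6 -20 12 0;0 0 -32 -6 -26 12 0;0 0 -38.5 -6 -32 12 0;0 0 -38.5 -5.3 -37 10 0;0 0 -38.5 -5.3 -41 7 0;0 0 -38.5 -5.3 -41 7 0;0 0 -38.5 -5.3 -41 7 0"

```text
time: 52.08
ee_pos: [0.4581, -0.0646, 0.0973]
ee_rot: [0.001, 0.1, 0.995, 0.0]
contact_force: [0.1, 1.3, -0.0]
opening: 0.0473
gripper_force: 0.0
```

```bash
python3 - <<'E'
from st import *
s=sense();print(s['ee_pos'],s['ee_rot'],s['opening'])
snap('wrist','w15');import st
print('18',strip('w15',(.458,-.0648),.018,.076))
E
```

```text
[ 0.45807731 -0.06459843  0.09726833] [5.12941662e-04 9.98753375e-02 9.94999775e-01 3.19652524e-04] 0.04725176913883844
18 (70.46284484863281, (np.float64(0.45575), np.float64(-0.06555), np.float64(-11.0)))
```

Call:
play_rows:
  commands: "0 0 0 -0.2 -0.1 -5 0;0 0 0 -0.2 -0.1 -10 0;0 0 0 -0.2 -0.1 -12.6 0;0 0 0 -0.2 -0.1 -12.7 0.4;0 0 0 -0.2 -0.1 -12.7 1;0 0 0 -0.2 -0.1 -12.7 1;0 0 0 -0.2 -0.1 -12.7 1;0 0 0 -0.2 -0.1 -8 1;0 0 0 -0.2 -0.1 -2 1;0 0 0 -1 4 4 1;0 0 8 -1 10 6 1;0 0 16 -1 16 6 1;0 0 24 -1 22 6 1;0 0 32 0 28 6 1;0 0 38.8 1 34 6 1;0 0 38.8 2.5 39 6 1;0 0 38.8 3.7 43.6 3 1;0 0 38.8 3.7 43.6 -4 1;0 0 38.8 3.7 43.6 -7 1;0 0 38.8 3.7 43.6 -7 1"

```text
time: 54.62
ee_pos: [0.4911, 0.3689, 0.0214]
ee_rot: [-0.005, -0.236, 0.972, -0.002]
contact_force: [-0.6, -0.2, -1.7]
opening: 0.0193
gripper_force: 30.0
```

```bash
python3 - <<'E'
from st import *
s=sense();print(s['ee_pos'],s['ee_rot'],s['opening'],s['gripper_force'])
E
```

```text
[0.49112998 0.36889712 0.0213707 ] [-0.00518349 -0.23636693  0.97164879 -0.00155887] 0.019294655738204214 29.998047351837158
```

Call:
play_rows:
  commands: "0 0 0 0 0 0 1;0 0 0 0 0 0 1;0 0 0 0 0 -3 1;0 0 0 0 0 -4.4 1;0 0 0 0 0 -4.7 1;0 0 0 0 0 -4.7 1;0 0 0 0 0 -4.7 1"

```text
time: 55.5
ee_pos: [0.4956, 0.3715, -0.0192]
ee_rot: [0.001, -0.236, 0.972, 0.0]
contact_force: [-0.1, 0.8, -2.1]
opening: 0.0196
gripper_force: 30.0
```

Call:
play_rows:
  commands: "0 0 0 0 0 0 0.6;0 0 0 0 0 0 0.4;0 0 0 0 0 0 0.4;0 0 0 0 0 3 0.4;0 0 0 0 0 9 0.4;0 0 0 0 0 15 0.2;0 0 0 -3 -3 21 0;0 0 0 -6 -6 26 0;0 0 -6 -10 -10 30 0;0 0 -12 -10 -16 33 0;0 0 -18 -8 -22 33 0;0 0 -24 -4 -28 33 0;0 0 -28 0 -34 33 0;0 0 -28 3 -37 33 0;0 0 -28 5.5 -38 33 0;0 0 -28 5.5 -38 33 0;0 0 -28 5.5 -38 33 0"

```text
time: 57.62
ee_pos: [0.5493, -0.0087, 0.3098]
ee_rot: [-0.0, 0.006, 1.0, 0.0]
contact_force: [0.1, -0.5, -0.2]
opening: 0.0468
gripper_force: 0.0
```

```bash
python3 - <<'E'
from st import *
s=sense();print(s['ee_pos'],s['opening'])
snap('wrist','w16');snap('side','s16');snap('scene','c16')
d=load('w16'); F=np.array([.4955,.3717]); a=np.radians(27.3)
for n in('w16','s16'):
  for L,h,o in((.064,.018,.03),(.058,.016,-.03),(.076,.024,0)):
    c=F+o*np.array([-np.sin(a),np.cos(a)])
    import st
    best=None;dd=load(n);g=cv2.cvtColor(dd['img'],cv2.COLOR_RGB2GRAY).astype(float)
    for x in np.linspace(-.015,.015,11):
      for y in np.linspace(-.015,.015,11):
        for r in np.linspace(15,39,9):
          v=score(dd,g,(c[0]+x,c[1]+y,r),h,L)
          if best is None or v>best[0]: best=(v,c[0]+x,c[1]+y,r)
    print(n,L,c,best)
from bl import blank
blank('w16',.11)
from ov import *
p=(.6155,.001,np.radians(-1));Fx=fx(*p)
print('knob,tips predicted',w2px(d,Fx([(0,-.1375,.149),(0,-.075,.09),(0,.075,.09)])))
a=cv2.resize(np.ascontiguousarray(d['img'][:,:,::-1]),(800,600)); cv2.imwrite('pics/f.png',a)
hsv=cv2.cvtColor(d['img'],cv2.COLOR_RGB2HSV);k=w2px(d,Fx([(0,-.1375,.149)]))[0].astype(int)
m=(hsv[k[1]-25:k[1]+25,k[0]-25:k[0]+25,2]<45).astype(np.uint8); n_,l,stt,ce=cv2.connectedComponentsWithStats(m); print(k,stt,ce+k-25)
E
```

```text
[ 0.54934847 -0.00871859  0.30980546] 0.04683595127892172
w16 0.064 [0.48174051 0.39835852] (27.73150062561035, np.float64(0.4817405133654705), np.float64(0.3923585169796484), np.float64(24.0))
w16 0.058 [0.50925949 0.34504148] (70.72499084472656, np.float64(0.5092594866345295), np.float64(0.34204148302035153), np.float64(27.0))
w16 0.076 [0.4955 0.3717] (63.44023895263672, np.float64(0.4955), np.float64(0.36269999999999997), np.float64(27.0))
s16 0.064 [0.48174051 0.39835852] (78.82288360595703, np.float64(0.4817405133654705), np.float64(0.4013585169796484), np.float64(27.0))
s16 0.058 [0.50925949 0.34504148] (65.2473373413086, np.float64(0.5092594866345295), np.float64(0.34804148302035154), np.float64(27.0))
s16 0.076 [0.4955 0.3717] (66.30086517333984, np.float64(0.4925), np.float64(0.3777), np.float64(27.0))
area 4697.5 bbox 197 185 134 39 rect ((610.5675659179688, 1.6510391235351562), (170.89804077148438, 51.53437042236328), 89.22423553466797)
area 3427.5 bbox 445 62 67 102 rect ((496.3935241699219, 290.86871337890625), (103.49942016601562, 98.32572174072266), 27.08265495300293)
area 618.5 bbox 349 302 22 65 rect ((819.3108520507812, 147.0734405517578), (123.13208770751953, 28.07538604736328), 10.79223918914795)
knob,tips predicted [[148.2542374  217.76865128]
 [206.99294174 202.68649937]
 [318.17885724 203.33344494]]
[148 217] [[   0    0   50   50 2018]
 [   9    0   32   33  444]
 [  21    0    1    1    1]
 [  23    0   12    2   15]
 [  36    0    8    1    8]
 [  45    0    2    2    2]
 [  48    0    2    1    2]
 [   0   19    3    4   10]] [[147.17839445 217.92566898]
 [148.90315315 211.64414414]
 [144.         192.        ]
 [151.26666667 192.26666667]
 [162.5        192.        ]
 [168.5        192.5       ]
 [171.5        192.        ]
 [123.8        212.5       ]]
```

```bash
python3 -c "
from cell import finish_job; print(finish_job())"
```

```text
the job is handed in; nothing more can be done
None
```

The job is handed in with no verdict returned: the 40 mm blank (blank_40) lies on the 14 and 6 mm strips, fully home on both centres with the tailstock up, and the 10, 12 and 18 mm strips are in the tray.

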